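# Drive a worn bronze bush out of a bearing housing with the stepped bush driver

### The job

Take the blue-handled bush driver out of its stand, feel its pilot into the hole of the worn bronze bush in the bolted-down housing before the bush is shifted, then push the bush straight down with the driver until it drops out of the underside into the catch tray. Push gently and steadily: the driver must never bear on the bush or the housing with more than 25 N. Then stand the driver upright in its hole in the stand again, fully down on its collar, let go of it, and leave the red driver and the other things on the bench where they are.

Things in the scene. Friction and masses are not known exactly. Their poses are not given: they have to be found in the camera images.
- housing: Fixed aluminium bearing housing, bolted by two feet across two steel parallels on a 140 x 150 mm base plate. Origin: on the table exactly under the bore's centre; x along the parallels, y across, z up. Its hub is 50 x 50 mm, from z = 60 mm (underside) to z = 95 mm (flat top), with a vertical through bore 25 mm wide at x = y = 0. Feet reach y = +-69 mm, screw heads z = 83 mm.
- bore_mouth (a point): Centre of the bore's upper mouth, in the housing's top face (mouth chamfered 1.5 mm). Once the pilot is in the bush, bringing the handle over this point straightens the drift; pushed with the drift askew, the bush can cock and jam.
- tray (a point): Centre of the floor of the black catch tray that lies between the parallels under the bore, fixed to the housing: 110 mm along the housing's x, 58 mm along its y, walls 14 mm high; this floor is 49 mm below the housing's underside. Open to view from the housing's +x and -x sides.
- bush: Worn bronze bush, a plain sleeve: outside 24 mm, hole 14 mm, 20 mm long, 50 g. Origin: centre of its lower end, z up along it. It starts in the bore, top face 5 to 11 mm below the housing's top. The lowest 12 mm of the bore grip it: sliding it takes about 7 to 14 N all the way, less leaves it in place; it drops free when its top face is about 2 mm above the housing's underside.
- stand: Fixed wooden driver stand, 64 (x) x 150 (y) x 64 mm high. Origin: centre of its underside; z up. Two vertical holes 29 mm wide and 62 mm deep at x = 0, y = -38 mm and y = +38 mm. Each holds one driver, hanging by its collar on the top face (z = 64 mm); which driver is in which hole varies.
- driver_blue: The bush driver to use, 0.27 kg. Origin: centre of the underside of its dark steel collar (36 mm wide, 6 mm thick), which rests on the stand's top when put away; z up the handle. Blue handle, 22 mm wide, z = 6 to 66 mm. The steel drift hangs below: body 21 mm wide to a shoulder at z = -42 mm (bears on the bush's top face), then the pilot, 12 mm wide, to the tip at z = -57 mm (square-edged).
- blue_grip (a point): Middle of the blue handle, 38 mm above the collar's underside: grip here. The drift floats in the handle on a worn ring and hangs askew: it leans 0.065 to 0.082 rad, to any side, round a point 3 mm above the collar's underside, so its tip is 4 to 5 mm off the handle's axis, differently each time; the poses given are the handle's and do not show it. The lean stays until about 2.5 N sideways at the tip shifts it.
- driver_red: The other, larger driver: red handle 27 mm wide, collar 42 mm, body 26 mm, pilot 17 mm; too big for this bore. Origin and lengths (handle top 66 mm above the collar underside) as for the blue one. Leave it in the stand.
- new_bush1: A new copper-coloured bush of the same size, standing on the bench. Origin: centre of its lower end. Leave it alone.
- new_bush2: Another new bush like it. Leave it alone.
- mallet: Hammer lying on the bench. Leave it alone.
- spanner: Steel open-ended spanner lying on the bench near the robot. Leave it alone.
- screwdriver: Screwdriver with a red handle lying on the bench. Leave it alone.
- grease: Yellow grease jar, 64 mm wide, 60 mm high, with a white lid. Leave it alone.
- shaft_collar: Steel shaft collar, a ring 40 mm across and 14 mm high. Leave it alone.
Mind the look-alikes: they are no part of the job. There is more than one size of the driver_blue; the one meant has the size given above.

How it is judged (in metres and radians):
On the way, in this order (a step that is already met when the one before it is completed fails the run):
1. the driver's pilot is in the bush's hole while the bush is still within 3 mm of where it started (z of driver_blue in the frame of bush between 0.055 and 0.067 m and horizontal distance between driver_blue and bush below 0.012 m and angle between driver_blue's own z axis and vertical below 0.2 rad and distance of bush from where it was at the start of the episode below 0.003 m), for 0.1 s.
2. the bush has come out of the housing's underside, with the driver standing in the bore (z of bush in the frame of housing below 0.04 m and z of driver_blue in the frame of housing below 0.112 m and horizontal distance between driver_blue and housing below 0.012 m), for 0.05 s.
At the end, for the whole second after the job is handed in: The bush lies still in the catch tray under the housing (any way up), the blue driver stands upright and still in a hole of the stand with its collar down on the top face (within 4 mm in height, 8 mm sideways, 0.1 rad), and the red driver is in the stand where it was (within 15 mm) (z of bush in the frame of housing below 0.035 m and x of bush in the frame of housing between -0.055 and 0.055 m and y of bush in the frame of housing between -0.032 and 0.032 m and linear speed of each of bush, driver_blue below 0.02 m/s and z of driver_blue in the frame of stand between 0.06 and 0.068 m and x of driver_blue in the frame of stand between -0.008 and 0.008 m and (y of driver_blue in the frame of stand between -0.046 and -0.03 m or y of driver_blue in the frame of stand between 0.03 and 0.046 m) and angle between driver_blue's own z axis and vertical below 0.1 rad and z of driver_red in the frame of stand between 0.06 and 0.068 m and distance of driver_red from where it was at the start of the episode below 0.015 m); the robot touches nothing.
It fails at once if the driver bears on the housing with more than 25 N (contact force between driver_blue and housing above 25 N).
It fails at once if the driver bears on the bush with more than 25 N (contact force between driver_blue and bush above 25 N).
It fails at once if the red driver is taken or another thing on the bench is moved by more than 20 mm (distance of any of new_bush1, new_bush2, mallet, spanner, screwdriver, grease, shaft_collar, driver_red from where it was at the start of the episode above 0.02 m).
It also fails if it takes over 69 s, if anything falls off the work surface, if the arm or the gripper's body presses on something with over 40 N, if the wrist force passes 120 N, or if a joint passes its speed limit or range.

### The arm

A 7-joint arm with a two-finger parallel gripper is mounted at the origin on the work surface. World frame = base frame: x ahead of the robot, y to its left, z up, the work surface at z = 0. Lengths are in mm, angles in rad, forces in N, time in s.
With the tool pointing down it reaches from about 400 to 875 mm from the base axis. Payload 4.4 kg.
Tool frame: the origin (TCP) lies at the very end of the fingers, on their centre line; the grasp point (between the pads) lies ctrl.grip_depth behind it (ctrl.grip_depth is the distance from the TCP to the grasp point, in mm); z points along the fingers, y is the direction in which the jaws open and shut (so a half turn about z gives the same grasp; the last joint's range is limited). The gripper opens to 85 mm and grips with 20 to 120 N. Pads are 22 mm wide; open, the fingers measure 114 mm over their backs; the gripper's body (76 mm by 85 mm) begins 54 mm behind the grasp point. The pads swing forward as they close: fully open they stand 13 mm farther back than shut.
Start: joints at [1.083, 0.628, 0.038, 1.517, -0.027, 0.996, -0.02], TCP at [266.14, -593.032, 231.313] pointing down, gripper open.
Joint ranges: [-3.06, 3.06], [-0.37, 2.12], [-1.25, 1.32], [0.18, 2.47], [-1.1, 4.24], [0.23, 1.98], [-2.94, 2.94]. Speed limits (rad/s): [2.57, 2.57, 3.14, 3.14, 3.14, 3.14, 3.14].

### API

Orientations are given as [roll, pitch, yaw] about the fixed x, y, z axes, in that order (R = Rz(yaw) Ry(pitch) Rx(roll)).
In Python, from cell import ctrl gives the robot as it stands.
- The arm moves only by the tool servo_tool, never from a script. Its argument "commands" is one flat list of numbers, 5 for each row, row after row: the shift along the tool's x, y, z in units of 25 mm (1.0 is 25 mm), then the turn about the tool's z in units of 6 degrees (1.0 is 6 degrees), then the closure, from 0 (fully open) to 1 (shut). In form: [tx, ty, tz, twist, gripper, tx, ty, tz, twist, gripper, ...]. A call has 1 to 10 rows; each row is the pose to reach, as a shift and turn from the pose commanded when the call began, along the tool's axes at that moment; what a row does not reach only later rows make up. A row lasts 1/12 s, in which the tool goes at most 41.7 mm and 7.16 degrees, less where a joint would pass 70% of its speed; a pose out of reach is approached as far as the arm can. A call with a gripper value outside its range is refused whole. The fingers move at their own pace and stop on an object; the grip force is fixed at half the most. Time passes only in rows, so rows that repeat a pose let the fingers close. It gives the time, the measured TCP pose, the force and the opening at its end, in the units of the state.
- ctrl.read_state(): the state, without advancing time (a new reading comes with each control period).
- ctrl.get_image(name): name is "scene" or "top" or "wrist"; returns a dict with "img" (480x640x3 uint8, blue, green, red), "K" (3x3 intrinsics, pixels), "T" (4x4, takes a point from camera to world coordinates). Camera axes: x right, y down, z forward; pixel columns grow to the right and rows downward; lengths in mm; the calibration is good to about 2 mm. A picture is of the moment at which its call begins. There is no depth.
- ctrl.finish_job(): hands the job in, once; it reports no verdict.
The state is a dict: "clock": time; "qpos": joint angles; "qd": joint speeds; "tau": joint torques, N m; "eef_pos": TCP position; "tool_rot": TCP orientation; "force": force on the tool from outside, world axes, zero at the start; "torque": the same for the moment, N m; "width": finger opening in mm.
Only numpy, scipy, OpenCV 4.12 (cv2) and the standard library are available. Lean on these libraries where they do the work, as an engineer would, in place of code of your own. Each camera call takes 0.05 s, during which the arm holds its last target.

## Working session

There is one attempt and no reset: what is moved stays moved. The work goes in short steps, Python scripts to look and compute and a tool call to move; the robot and the scene stay as the last step left them, time stands still between calls to the robot, and variables do not carry over. Pictures are saved under pics/ and viewed, and the job is handed in when it is done.

Besides the shell and the picture viewer there is one more tool, called in YAML: its name, and indented under it one key for each argument. servo_tool: Moves the arm, as the interface text tells. Its arguments: {"type":"object","properties":{"commands":{"type":"array","items":{"type":"number"}}},"required":["commands"]}

```bash
ls; mkdir -p pics
python3 - <<'E'
from cell import ctrl
import cv2
print(ctrl.read_state(), ctrl.grip_depth)
for n in ["scene","top","wrist"]:
    r=ctrl.get_image(n); cv2.imwrite(f"pics/{n}0.png",r["img"]); print(n,r["K"].tolist(),r["T"].round(4).tolist())
E
```

```text
pics
{'clock': 0.0, 'qpos': array([ 1.08320195,  0.62933582,  0.03849085,  1.51837255, -0.02701332,
        0.99631717, -0.01998197]), 'qd': array([-2.27434550e-04,  4.49193224e-04,  3.96386658e-04, -2.81006556e-04,
        1.03114119e-03, -6.01985690e-05,  1.44532299e-04]), 'tau': array([ 6.06809135e-04, -5.63403583e+01,  1.22561339e+00, -1.93446761e+01,
        1.06080904e-02,  1.06984875e-02, -2.47553402e-05]), 'eef_pos': array([ 265.85337922, -592.45226285,  230.3952208 ]), 'tool_rot': array([-3.13967959e+00,  4.25278534e-05,  4.21765539e-01]), 'force': array([-1.01400422,  0.11827594, -0.06053882]), 'torque': array([-0.05503785,  0.05827024, -0.00250666]), 'width': 85.83397579001604} 18.700000000000003
scene [[518.824262479753, 0.0, 329.0369400133967], [0.0, 518.824262479753, 237.23682280942387], [0.0, 0.0, 1.0]] [[0.7696, 0.3659, -0.5233, 1105.8478], [0.6382, -0.4669, 0.6122, -657.707], [-0.0204, -0.8051, -0.5928, 732.0286], [0.0, 0.0, 0.0, 1.0]]
top [[561.775079378456, 0.0, 331.4280700052557], [0.0, 561.775079378456, 239.99160936171072], [0.0, 0.0, 1.0]] [[0.0021, -0.9932, 0.1162, 417.4014], [-1.0, -0.0013, 0.0066, -15.9887], [-0.0064, -0.1162, -0.9932, 1230.9996], [0.0, 0.0, 0.0, 1.0]]
wrist [[387.1124353962172, 0.0, 323.17921974072607], [0.0, 387.1124353962172, 249.6038305527127], [0.0, 0.0, 1.0]] [[0.4083, -0.878, -0.2499, 329.6059], [-0.9128, -0.3933, -0.1098, -564.2342], [-0.0019, 0.273, -0.962, 374.2211], [0.0, 0.0, 0.0, 1.0]]
```

View pics/scene0.png

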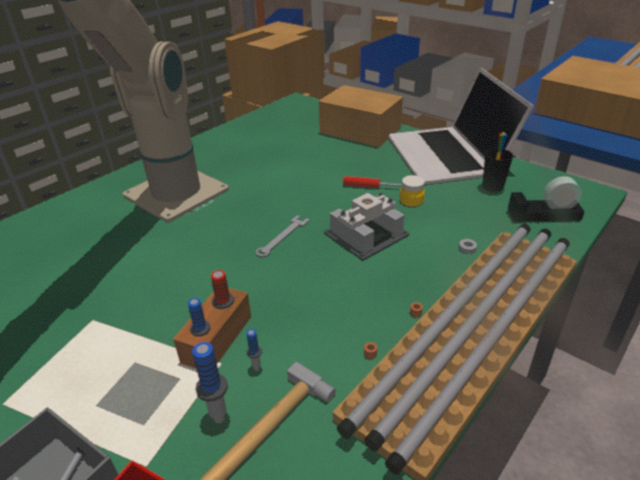

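View pics/top0.png

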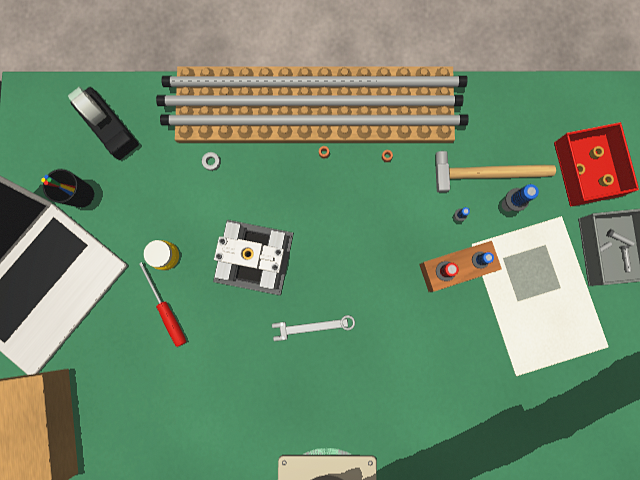

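View pics/wrist0.png

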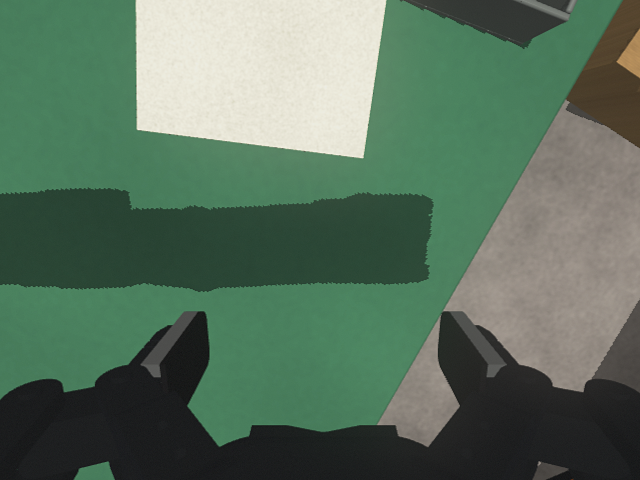

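```bash
cat > h.py <<'E'
import numpy as np, cv2
from cell import ctrl
def ray(c,u,v):
    d=np.linalg.inv(c["K"])@[u,v,1]; return c["T"][:3,3], c["T"][:3,:3]@d
def onz(c,u,v,z):
    o,d=ray(c,u,v); return o+d*(z-o[2])/d[2]
def tri(a,b):
    A=[];B=[]
    for c,u,v in (a,b):
        o,d=ray(c,u,v); d=d/np.linalg.norm(d); P=np.eye(3)-np.outer(d,d); A.append(P);B.append(P@o)
    x=np.linalg.lstsq(np.vstack(A),np.hstack(B),rcond=None)[0]; return x,[np.linalg.norm(P@x-b) for P,b in zip(A,B)]
def proj(c,p):
    q=c["K"]@(c["T"][:3,:3].T@(np.array(p,float)-c["T"][:3,3])); return q[:2]/q[2]
E
python3 - <<'E'
import cv2
t=cv2.imread("pics/top0.png"); s=cv2.imread("pics/scene0.png")
def crop(im,x,y,w,h,k,n): cv2.imwrite(f"pics/{n}.png",cv2.resize(im[y:y+h,x:x+w],None,fx=k,fy=k,interpolation=cv2.INTER_CUBIC))
crop(t,410,230,100,70,8,"c1"); crop(t,205,210,100,75,8,"c2"); crop(s,160,260,110,110,5,"c3"); crop(s,315,180,100,75,8,"c4")
E
```

```text
(no output)
```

View pics/c1.png

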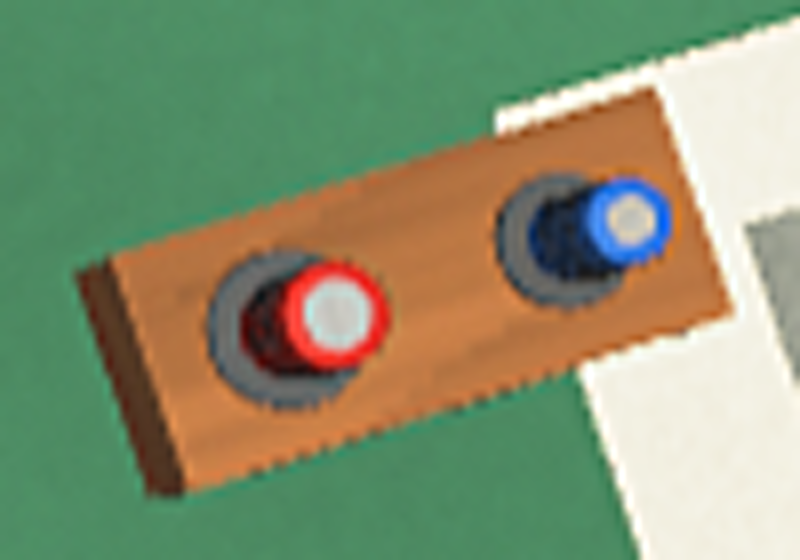

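View pics/c2.png

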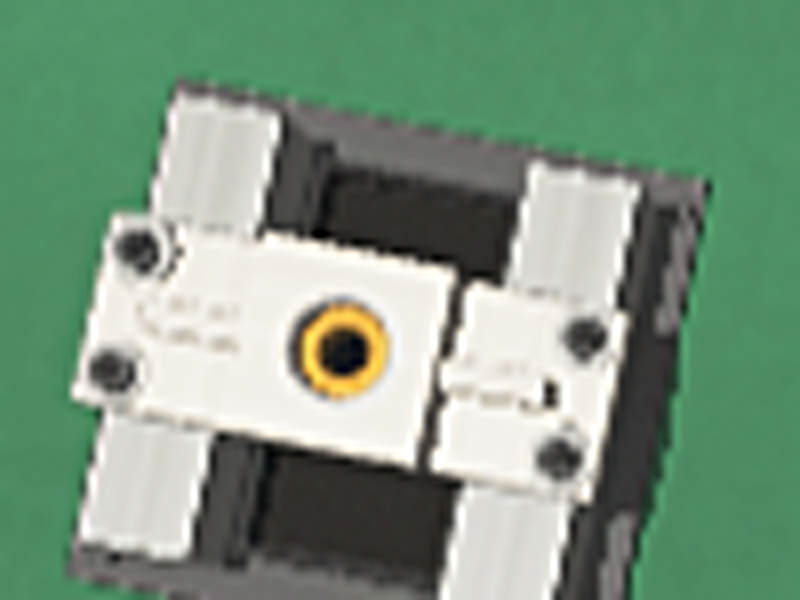

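View pics/c3.png

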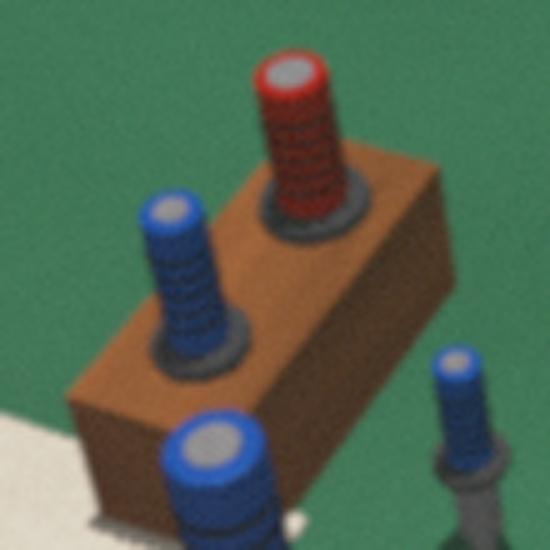

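View pics/c4.png

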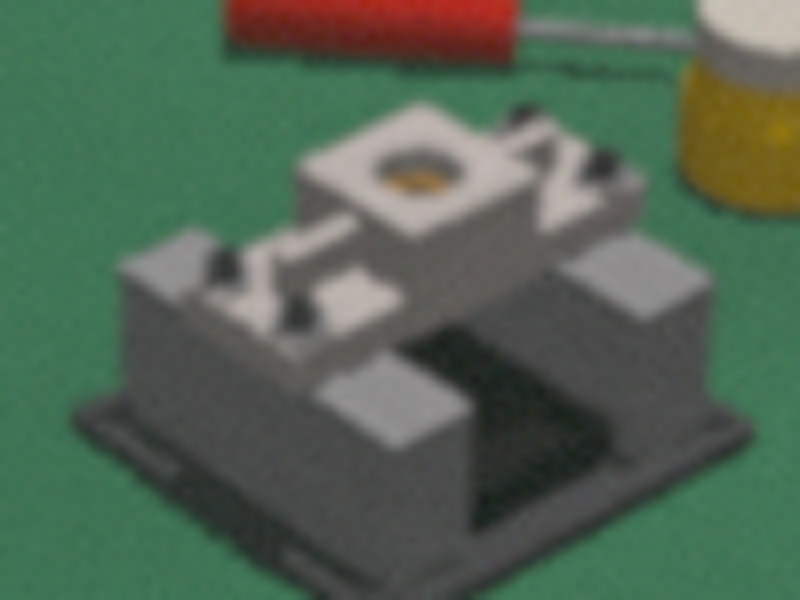

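Run:
```python
from h import *
t=ctrl.get_image("top"); s=ctrl.get_image("scene")
def T(X,Y,ox,oy,k): return ((X+.5)/k-.5+ox,(Y+.5)/k-.5+oy)
pr=lambda a:print(a.round(1))
for nm,a,b,z in [("blue",T(627,221,410,230,8),T(173,211,160,260,5),130),("red",T(337,315,410,230,8),T(292,75,160,260,5),130),("bore",T(338,349,205,210,8),T(420,171,315,180,8),95)]:
    x,r=tri((t,*a),(s,*b)); print(nm,x.round(1),np.round(r,1),onz(t,*a,z).round(1),onz(s,*b,z).round(1))
cs=np.array([onz(t,*T(X,Y,410,230,8),64) for X,Y in [(655,88),(733,317),(188,493),(110,255)]]); print("stand",cs.round(1),cs.mean(0).round(1))
# stand from scene
cs=np.array([onz(s,*T(X,Y,160,260,5),64) for X,Y in [(70,398),(440,165)]]);print(cs.round(1),cs.mean(0))
# small and big blue
for z in (72,):
    pass
print("hubtop",[onz(t,*T(X,Y,205,210,8),95).round(1)[:2].tolist() for X,Y in [(458,270),(420,467)]])
print("collars",onz(t,*T(563,241,410,230,8),70).round(1),onz(t,*T(290,330,410,230,8),70).round(1))
print("plate",[onz(t,*T(X,Y,205,210,8),0).round(1)[:2].tolist() for X,Y in [(180,88),(708,180)]])
# obstacle tops
x,r=tri((t,530,190),(s,205,350));print("bigblue top",x,r)
x,r=tri((t,465,211),(s,252,333));print("smallblue top",x,r)
```

```text
blue [ 512.3 -316.8  129.1] [0.8 0.8] [ 512.7 -315.9  130. ] [ 512.5 -317.9  130. ]
red [ 489.1 -245.1  129.1] [0.6 0.6] [ 489.5 -244.4  130. ] [ 489.6 -246.1  130. ]
bore [522.5 163.   94.2] [0.9 0.9] [523.1 163.5  95. ] [522.7 161.2  95. ]
stand [[ 553.2 -342.3   64. ]
 [ 493.4 -360.6   64. ]
 [ 447.7 -218.6   64. ]
 [ 509.3 -199.5   64. ]] [ 500.9 -280.2   64. ]
[[ 494.3 -362.5   64. ]
 [ 507.5 -200.7   64. ]] [ 500.9044693  -281.59031149   64.        ]
hubtop [[543.3, 133.3], [493.1, 142.1]]
collars [ 512.6 -315.6   70. ] [ 489.5 -244.6   70. ]
plate [[604.5, 223.7], [579.0, 77.0]]
bigblue top [ 639.46116672 -391.40190109  165.01932547] [np.float64(0.23198340318615962), np.float64(0.23198340318613173)]
smallblue top [ 610.90613237 -282.83936169   90.5710105 ] [np.float64(0.3699418311920296), np.float64(0.36994183119189117)]
```

servo_tool:
  commands: [13.5,-6.0,0,-13.9,0,13.5,-6.0,0,-13.9,0,13.5,-6.0,0,-13.9,0,13.5,-6.0,0,-13.9,0,13.5,-6.0,0,-13.9,0,13.5,-6.0,0,-13.9,0,13.5,-6.0,0,-13.9,0,13.5,-6.0,0,-13.9,0,13.5,-6.0,0,-13.9,0,13.5,-6.0,0,-13.9,0]

```text
clock: 1.08
eef_pos: [519.6, -308.4, 231.9]
tool_rot: [3.135, -0.005, 1.69]
force: [0.6, 1.3, 0.4]
width: 85.3
```

servo_tool:
  commands: [0,0,0,-2,0,0,0,0,-2,0,0,0,0,-2,0]

```text
clock: 1.33
eef_pos: [512.6, -317.9, 231.1]
tool_rot: [-3.142, -0.0, 1.884]
force: [-0.1, 0.6, 0.4]
width: 85.4
```

Run:
```python
from h import *
s=ctrl.read_state();print(s["eef_pos"],s["tool_rot"],s["qpos"].round(2))
w=ctrl.get_image("wrist"); cv2.imwrite("pics/w1.png",w["img"])
print(w["T"].round(3).tolist(), proj(w,[512.5,-316.5,130]))
```

```text
[ 512.64710413 -317.87899095  231.10079821] [-3.14152504e+00 -4.33187984e-04  1.88356014e+00] [ 0.74  0.58 -0.37  1.65  0.24  0.96  0.6 ]
[[0.952, 0.295, 0.083, 492.039], [0.307, -0.916, -0.259, -252.022], [-0.001, 0.272, -0.962, 374.864], [0.0, 0.0, 0.0, 1.0]] [323.03007621 247.39979634]
```

View pics/w1.png

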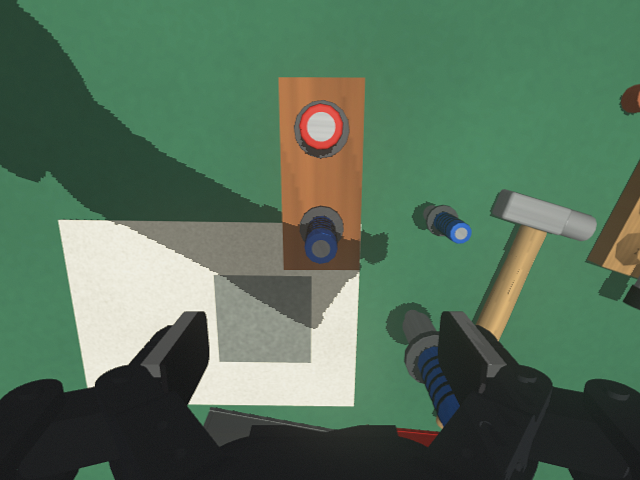

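Run:
```python
from h import *
w=ctrl.get_image("wrist"); im=w["img"]
sub=im[220:275,295:345]; cv2.imwrite("pics/c5.png",cv2.resize(sub,None,fx=10,fy=10,interpolation=cv2.INTER_CUBIC))
for p in [(320.3,243.5)]: print(onz(w,*p,130))
```

```text
[ 509.87648015 -314.73930807  130.        ]
```

View pics/c5.png

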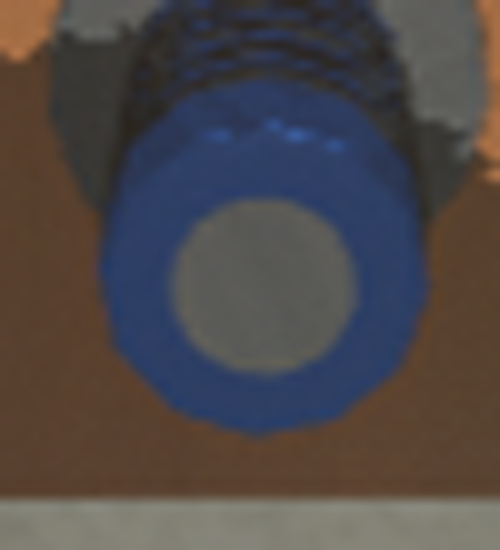

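servo_tool:
  commands: [0.04,-0.04,1.5,0,0,0.04,-0.04,3,0,0,0.04,-0.04,4.2,0,0,0.04,-0.04,5.2,0,0,0.04,-0.04,5.92,0,0,0.04,-0.04,5.92,0,0,0.04,-0.04,5.92,0,0]

```text
clock: 2.02
eef_pos: [510.9, -317.3, 82.8]
tool_rot: [-3.14, -0.001, 1.88]
force: [0.2, 0.2, 0.9]
width: 85.5
```

Run:
```python
from h import *
w=ctrl.get_image("wrist"); cv2.imwrite("pics/w2.png",w["img"])
s=ctrl.get_image("scene"); cv2.imwrite("pics/s2.png",cv2.resize(s["img"][230:400,120:320],None,fx=4,fy=4))
print(ctrl.read_state()["eef_pos"])
```

```text
[ 512.421259   -317.90922693   84.694098  ]
```

View pics/w2.png

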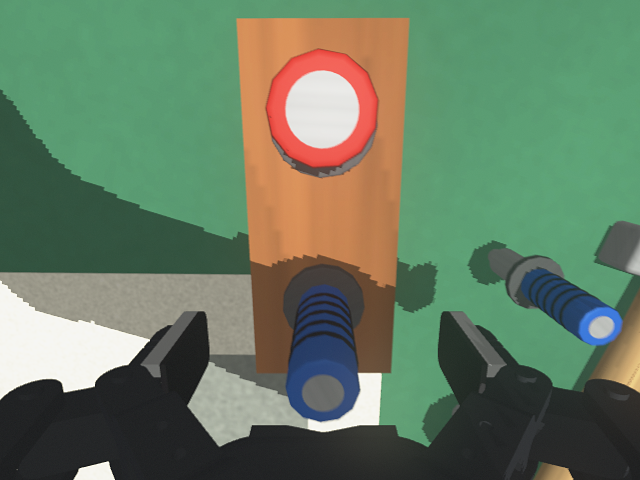

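View pics/s2.png

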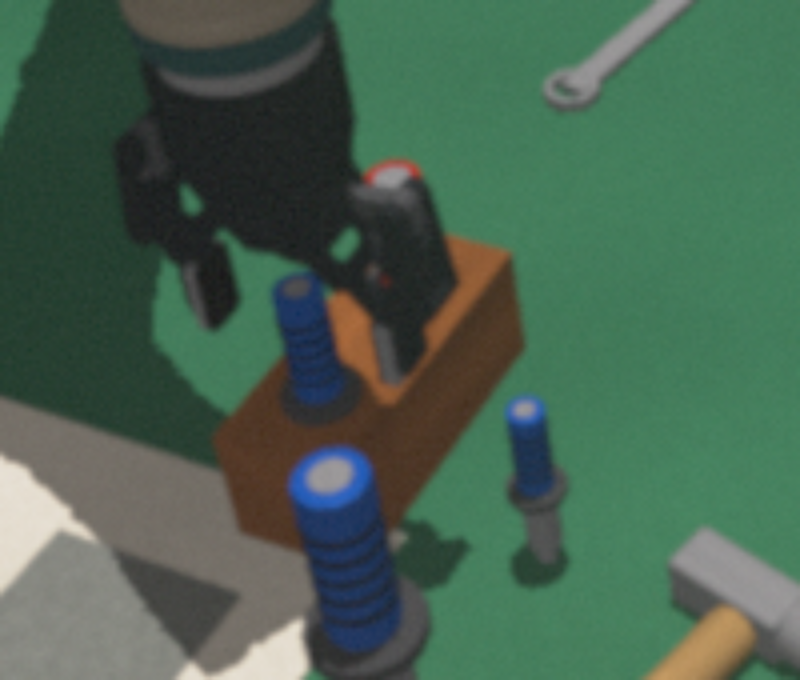

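Run:
```python
from h import *
w=ctrl.get_image("wrist")
s=ctrl.read_state();print(s["eef_pos"],s["force"])
print(onz(w,323,393,130), onz(w,322.5,109,130), proj(w,[*s["eef_pos"][:2],130]))
```

```text
[ 512.55677134 -317.9886996    85.01200524] [ 0.96344008 -0.79328036  0.39739692]
[ 513.60905176 -320.34814535  130.        ] [ 489.53732768 -245.09966016  130.        ] [322.02099628 385.47263057]
```

servo_tool:
  commands: [0,0,0.04,0,0.5,0,0,0.04,0,1,0,0,0.04,0,1,0,0,0.04,0,1,0,0,0.04,0,1,0,0,0.04,0,1,0,0,0.04,0,1]

```text
clock: 2.75
eef_pos: [511.3, -317.5, 82.7]
tool_rot: [-3.142, 0.0, 1.881]
force: [-1.2, 0.0, 4.4]
width: 20.6
```

Run:
```python
from h import *
for i in range(3):
    w=ctrl.get_image("wrist")
    s=ctrl.read_state();print(s["clock"],s["eef_pos"],s["force"],s["torque"],s["tool_rot"],s["width"])
```

```text
2.8 [ 511.35264791 -317.48631411   82.6476038 ] [-1.38679925 -0.75024531  4.37495594] [0.00714666 0.23572556 0.01895248] [-3.14153707e+00  2.18371783e-04  1.88100985e+00] 20.677691086052338
2.85 [ 511.36170446 -317.45616625   82.66379102] [-1.61820022  0.4475129   4.13419794] [0.08135401 0.34394038 0.00219005] [-3.14151402e+00  2.37168300e-04  1.88115319e+00] 20.54423917043132
2.9 [ 511.39174341 -317.47890227   82.66738554] [-1.91647425  0.77247717  4.70411329] [-0.02515816  0.30507916  0.06429089] [-3.14155225e+00  2.86673357e-04  1.88112799e+00] 20.63593042239374
```

servo_tool:
  commands: [0,0,-0.5,0,1,0,0,-1.2,0,1,0,0,-2.2,0,1,0,0,-3.4,0,1,0,0,-4.6,0,1,0,0,-5.6,0,1,0,0,-6.2,0,1,0,0,-6.2,0,1,0,0,-6.2,0,1]

```text
clock: 3.65
eef_pos: [511.4, -317.3, 237.7]
tool_rot: [3.141, 0.001, 1.881]
force: [-0.6, 0.8, -3.2]
width: 20.5
```

Run:
```python
from h import *
w=ctrl.get_image("wrist"); cv2.imwrite("pics/w3.png",w["img"])
s=ctrl.get_image("scene"); cv2.imwrite("pics/s3f.png",s["img"]); 
s=ctrl.read_state();print(s["clock"],s["eef_pos"],s["force"],s["torque"],s["tool_rot"],s["width"])
sc=ctrl.get_image("scene"); p=proj(sc,s["eef_pos"]).astype(int);print(p)
x,y=max(p[0]-80,0),max(p[1]-40,0)
cv2.imwrite("pics/s3.png",cv2.resize(sc["img"][y:y+140,x:x+160],None,fx=5,fy=4.2))
print(x,y)
```

```text
3.75 [ 510.25377885 -316.87286886  235.76028848] [-0.34255761  0.63857037 -3.04050767] [0.09374404 0.00203649 0.03074192] [-3.13946948e+00 -2.24519713e-03  1.88131542e+00] 20.69155998278305
[182 251]
102 211
```

View pics/w3.png

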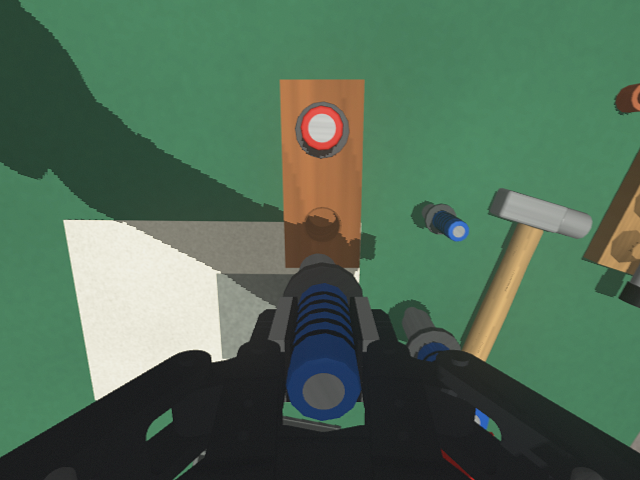

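View pics/s3.png

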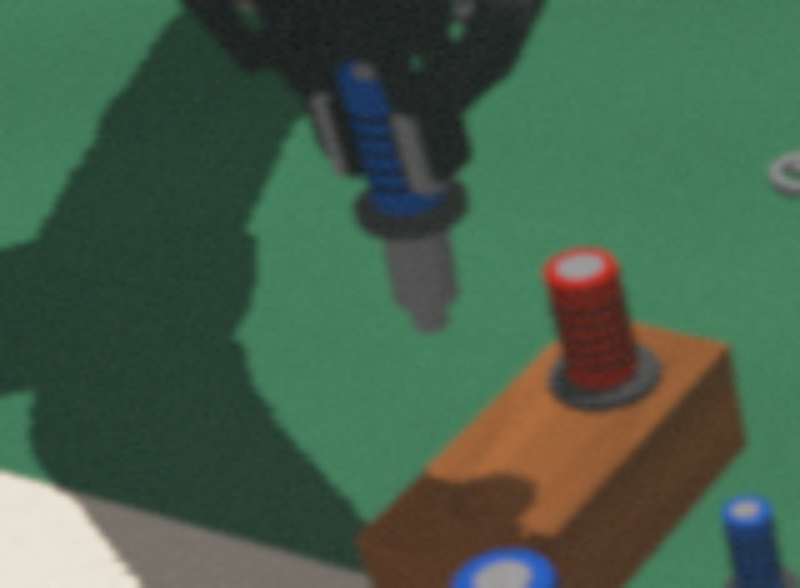

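servo_tool:
  commands: [0.3,0.1,0,0,1,0.9,0.3,0,0,1,1.8,0.63,0,0,1,2.8,0.98,0,0,1,3.8,1.33,0,0,1,4.8,1.68,0,0,1,5.8,2.03,0,0,1,6.8,2.38,0,0,1,7.8,2.73,0,0,1,8.8,3.08,0,0,1]

```text
clock: 4.63
eef_pos: [516.5, -81.1, 237.0]
tool_rot: [-3.141, -0.001, 1.883]
force: [0.7, 1.1, -2.8]
width: 20.7
```

servo_tool:
  commands: [1,0.35,0,0,1,2,0.7,0,0,1,3,1.05,0,0,1,4,1.4,0,0,1,5,1.75,0,0,1,6,2.1,0,0,1,7,2.45,0,0,1,8,2.8,0,0,1,8.7,3.05,0,0,1,9.1,3.19,0,0,1]

```text
clock: 5.47
eef_pos: [522.1, 161.5, 237.1]
tool_rot: [-3.141, -0.003, 1.887]
force: [-0.7, -0.3, -2.2]
width: 20.4
```

servo_tool:
  commands: [0.2,0.07,0,0,1,0.2,0.07,0,0,1,0.2,0.07,0,0,1,0.2,0.07,0,0,1]

```text
clock: 5.8
eef_pos: [524.1, 160.1, 237.1]
tool_rot: [-3.141, 0.001, 1.879]
force: [0.0, -0.5, -3.3]
width: 20.6
```

Run:
```python
from h import *
for i in range(3):
    w=ctrl.get_image("wrist")
    s=ctrl.read_state();print(s["clock"],s["eef_pos"],s["force"],s["torque"],s["tool_rot"],s["width"])
cv2.imwrite("pics/w4.png",w["img"])
sc=ctrl.get_image("scene"); p=proj(sc,[522,163,120]).astype(int);print(p)
x,y=max(p[0]-80,0),max(p[1]-80,0)
cv2.imwrite("pics/s4.png",cv2.resize(sc["img"][y:y+120,x:x+160],None,fx=5,fy=5,interpolation=cv2.INTER_CUBIC))
print(x,y)
```

```text
5.85 [524.1734437  160.10722368 237.1620353 ] [ 0.51687452 -0.58647528 -3.1845699 ] [-0.03925854  0.01045706 -0.05058981] [-3.14089757e+00  1.00462299e-03  1.87877768e+00] 20.43912559907884
5.9 [524.25345371 160.29776837 237.24921651] [-0.3726814  -0.65644466 -2.32514182] [-0.00757227  0.01523954  0.01264673] [-3.14119235e+00  8.01363033e-04  1.87886332e+00] 20.551826440117104
5.95 [524.26326368 160.54663854 237.287802  ] [-0.53667285  0.23420522 -2.99662493] [ 0.07296618 -0.05147832 -0.02564728] [-3.14133566e+00  5.67833292e-04  1.87911381e+00] 20.553500865293667
[367 191]
287 111
```

View pics/w4.png

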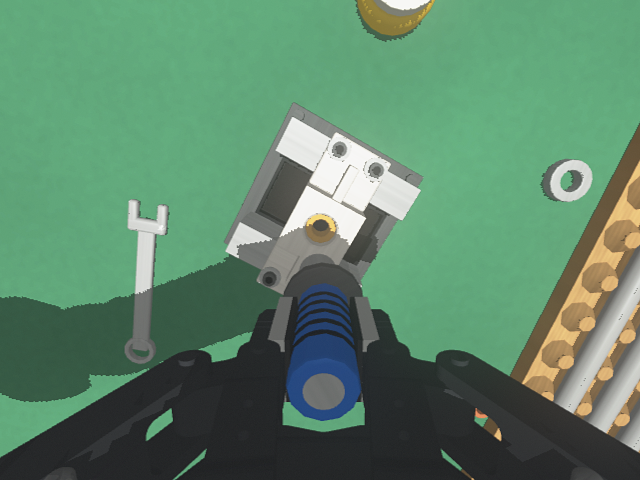

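View pics/s4.png

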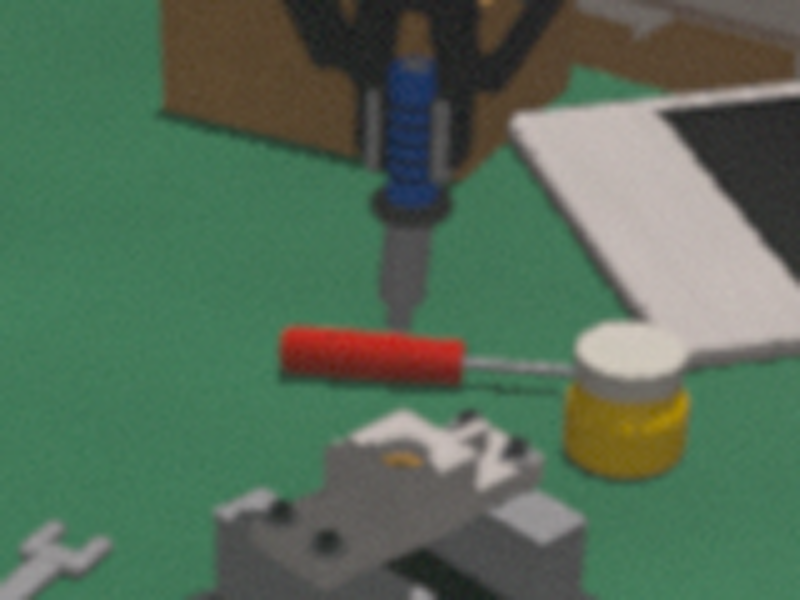

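Run:
```python
from h import *
w=cv2.imread("pics/w4.png"); cv2.imwrite("pics/c6.png",cv2.resize(w[205:305,270:370],None,fx=6,fy=6,interpolation=cv2.INTER_CUBIC))
g=cv2.convertScaleAbs(w,alpha=2.5,beta=0);cv2.imwrite("pics/c7.png",cv2.resize(g[205:305,270:370],None,fx=6,fy=6,interpolation=cv2.INTER_CUBIC))
W=ctrl.get_image("wrist")
print(proj(W,[522.6,163,95]),onz(W,320.5,226,88),onz(W,320.5,226,95))
e=ctrl.read_state()["eef_pos"]; print(proj(W,e-[0,0,76]),proj(W,e-[0,0,18.7]))
```

```text
[321.4826805  231.19403962] [521.09086394 165.13450544  88.        ] [520.68042187 166.60950862  95.        ]
[322.57107951 260.35730696] [322.27550862 298.29198228]
```

View pics/c7.png

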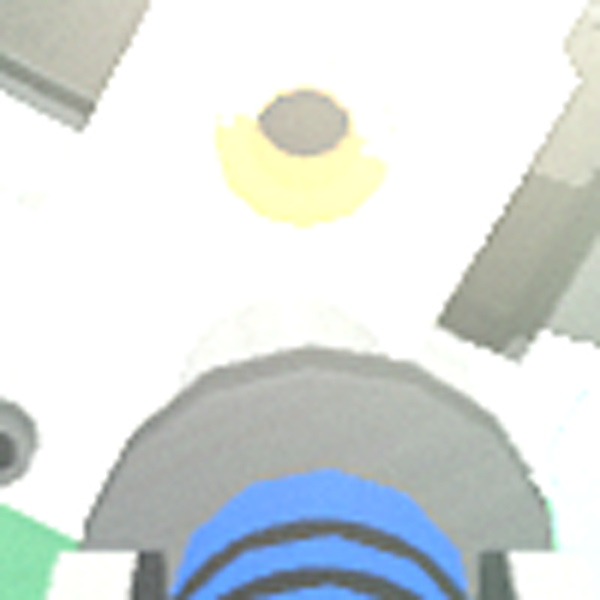

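View pics/c6.png

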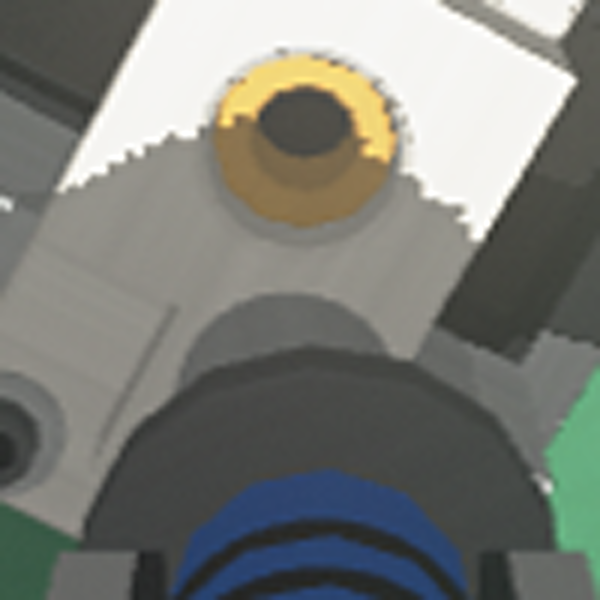

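Run:
```python
from h import *
W=ctrl.get_image("wrist"); S=ctrl.get_image("scene")
st=ctrl.read_state(); e=st["eef_pos"]; print(e)
a=np.linspace(0,2*np.pi,360)
for nm,dz,r in [("collar bottom",18.7,18),("collar top",12.7,18),("shoulder",18.7+42,10.5),("tip",76,6)]:
    P=np.array([proj(W,e+[r*np.cos(t),r*np.sin(t),-dz]) for t in a])
    print(nm,"wrist x",P[:,0].min().round(1),P[:,0].max().round(1),"top",P[:,1].min().round(1), "scene axis",proj(S,e-[0,0,dz]).round(1))
print(proj(S,e-[0,0,-47.3]))
im=S["img"]; x,y=330,155;print(x,y)
cv2.imwrite("pics/c8.png",cv2.resize(cv2.convertScaleAbs(im[115:190,340:400],alpha=1.5),None,fx=8,fy=8,interpolation=cv2.INTER_CUBIC))
```

```text
[524.20615539 161.46640595 237.35980157]
collar bottom wrist x 282.5 362.2 top 260.0 scene axis [369.  152.2]
collar top wrist x 281.1 363.5 top 264.2 scene axis [369.1 149.7]
shoulder wrist x 303.7 341.4 top 250.2 scene axis [368.6 169.5]
tip wrist x 312.5 332.7 top 250.4 scene axis [368.4 175.6]
[369.84890699 123.34901058]
330 155
```

View pics/c8.png

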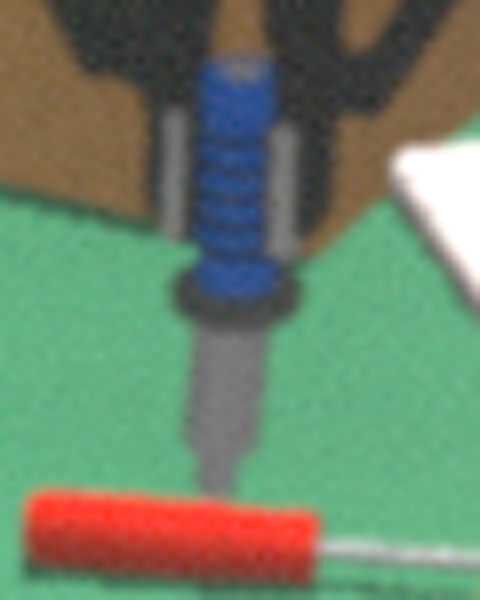

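servo_tool:
  commands: [0.1,0.06,0.5,0,1,0.19,0.13,1.2,0,1,0.19,0.13,1.8,0,1,0.19,0.13,2.2,0,1,0.19,0.13,2.4,0,1,0.19,0.13,2.4,0,1,0.19,0.13,2.4,0,1,0.19,0.13,2.4,0,1]

```text
clock: 6.82
eef_pos: [526.4, 167.7, 178.1]
tool_rot: [3.14, -0.0, 1.881]
force: [-0.4, -0.3, -2.3]
width: 20.6
```

Run:
```python
from h import *
W=ctrl.get_image("wrist")
for i in range(4):
    S=ctrl.get_image("scene")
    s=ctrl.read_state();print(s["clock"],s["eef_pos"],s["force"],s["torque"],s["tool_rot"],s["qd"].max())
e=s["eef_pos"]
cv2.imwrite("pics/c9.png",cv2.resize(S["img"][135:225,320:420],None,fx=8,fy=8,interpolation=cv2.INTER_CUBIC))
cv2.imwrite("pics/c10.png",cv2.resize(cv2.convertScaleAbs(W["img"],alpha=1.6)[225:325,265:385],None,fx=6,fy=6,interpolation=cv2.INTER_CUBIC))
T=ctrl.get_image("top");cv2.imwrite("pics/t5.png",T["img"][180:320,180:360])
```

```text
6.9167 [526.32358198 167.61579599 178.14642259] [-0.52371518 -1.39244113 -2.41900008] [-0.02674251  0.00441447 -0.07313507] [ 3.13993080e+00 -6.27484211e-06  1.88101795e+00] 0.003814280686493436
6.9667 [526.24883903 167.5942608  178.07757284] [-0.62247244  0.53086071 -1.91393147] [-0.02958734 -0.02645772  0.06132305] [3.14005954e+00 5.03264116e-05 1.88109926e+00] 0.004984313430073643
7.0167 [526.15545549 167.56433026 177.97570845] [-0.54670585  0.03490336 -2.61632298] [-0.03662377 -0.00723358  0.00880665] [3.14027779e+00 4.79005087e-05 1.88110278e+00] 0.0032885548822531364
7.0667 [526.0187887  167.51108469 177.81950297] [-0.27133628  0.13743538 -3.74394847] [ 0.02732678 -0.03602793 -0.00863341] [3.14063412e+00 3.83706486e-05 1.88113366e+00] 0.003315844090673484
```

View pics/c9.png

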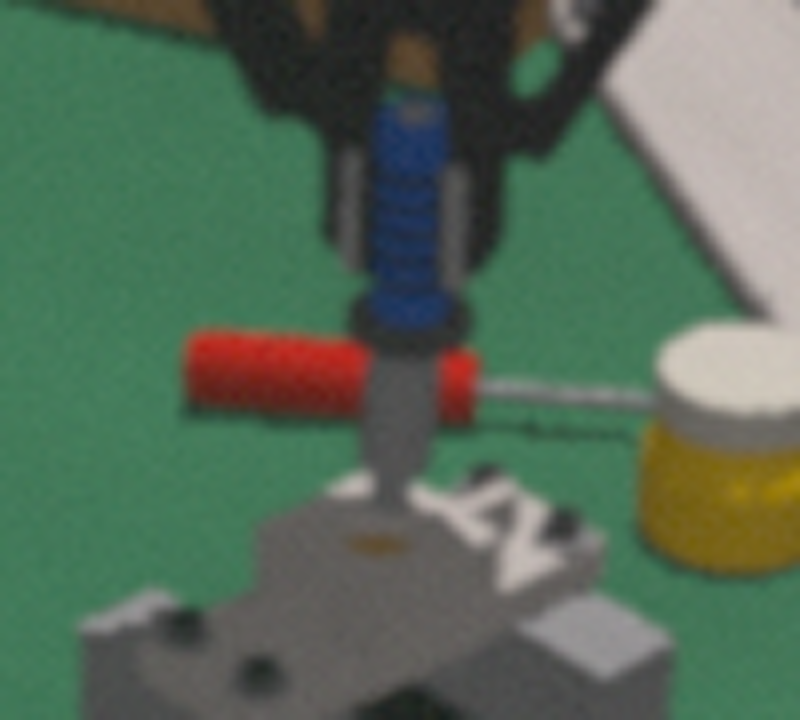

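View pics/c10.png

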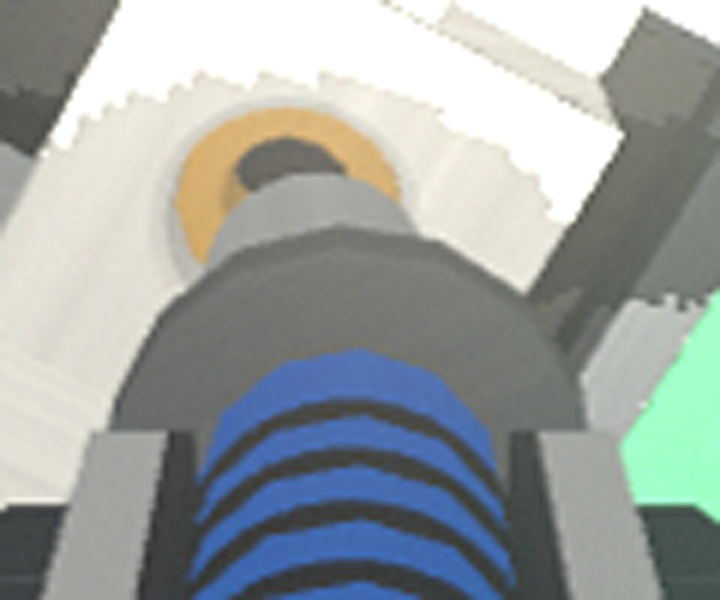

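View pics/t5.png

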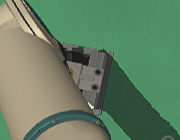

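Run:
```python
from h import *
W=ctrl.get_image("wrist"); s=ctrl.read_state(); e=s["eef_pos"]; print(e)
ax=np.array([.952,.307,0]); tx=np.array([-.308,.951,0])
loc=lambda p:np.round([(p-e)@ax,(p-e)@tx],1)
zc=e[2]-18.7; zs=e[2]-60.7
# shoulder: topmost px and lateral centre
r=lambda X,Y:(265+X/6-.4,225+Y/6-.4)
for nm,pt,z in [("bush c (ring centre, z88)",r(287,195),88),("ring left",r(175,195),88),("ring right",r(400,195),88),("ring top",r(287,106),88),
  ("shoulder top",r(312,173),zs),("collar bottom top",r(345,228),zc),("mouth left",r(167,200),95),("mouth right",r(410,200),95),("mouth top",r(287,98),95)]:
    print(nm,loc(onz(W,*pt,z)))
print("topscene bore",loc(np.array([522.6,163,95])))
```

```text
[525.90146898 167.45937702 177.61929088]
bush c (ring centre, z88) [-6.2 -1.9]
ring left [-18.   -1.8]
ring right [ 5.6 -1.9]
ring top [-6.1  7.8]
shoulder top [-3.1  9. ]
collar bottom top [ 0.1 17.1]
mouth left [-18.3  -0.2]
mouth right [ 6.5 -0.3]
mouth top [-5.9 10.5]
topscene bore [-4.5 -3.2]
```

servo_tool:
  commands: [-0.09,-0.076,0,0,1,-0.09,-0.076,0,0,1,-0.09,-0.076,0.2,0,1,-0.09,-0.076,0.36,0,1,-0.09,-0.076,0.36,0,1,-0.09,-0.076,0.36,0,1]

```text
clock: 7.67
eef_pos: [524.3, 164.7, 167.8]
tool_rot: [-3.141, -0.0, 1.881]
force: [0.2, -0.1, -2.2]
width: 20.8
```

Run:
```python
from h import *
W=ctrl.get_image("wrist"); S=ctrl.get_image("scene");s=ctrl.read_state();print(s["clock"],s["eef_pos"],s["force"],s["torque"])
cv2.imwrite("pics/c11.png",cv2.resize(S["img"][135:225,320:420],None,fx=8,fy=8,interpolation=cv2.INTER_CUBIC))
cv2.imwrite("pics/c12.png",cv2.resize(cv2.convertScaleAbs(W["img"],alpha=1.6)[225:325,265:385],None,fx=6,fy=6,interpolation=cv2.INTER_CUBIC))
```

```text
7.7667 [524.58330366 164.82258383 168.19755055] [ 0.26308944 -0.37284639 -3.37087082] [ 0.01950542 -0.02258246  0.00342303]
```

View pics/c11.png

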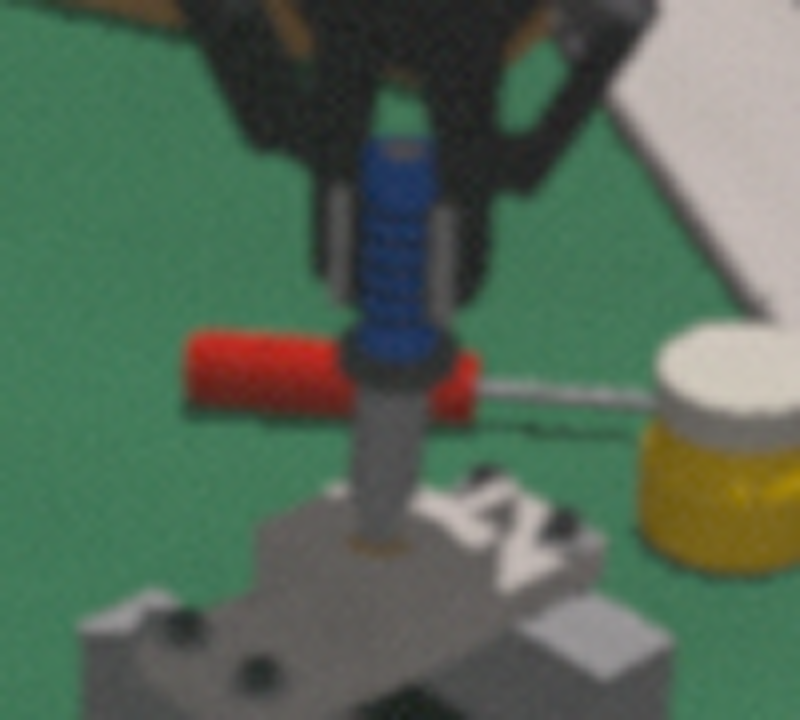

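View pics/c12.png

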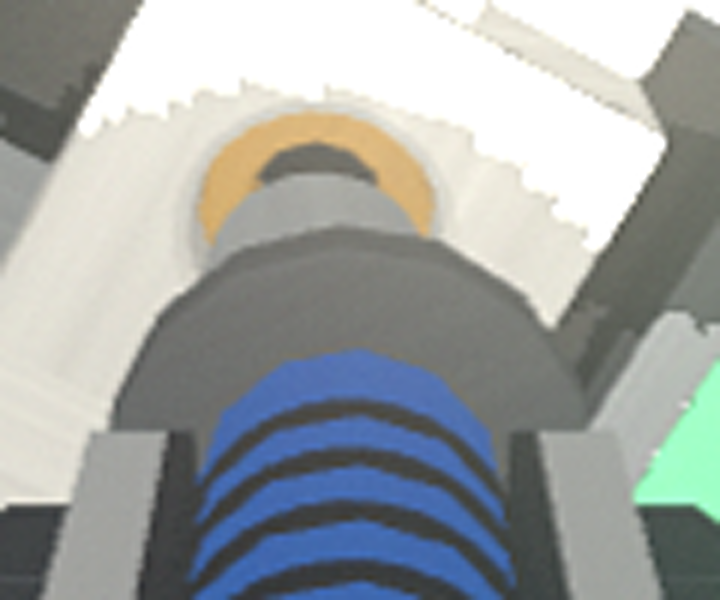

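```bash
cat > loc.py <<'E'
from h import *
ax=np.array([.952,.307,0]); tx=np.array([-.308,.951,0])
E
python3 - <<'E'
from loc import *
W=ctrl.get_image("wrist"); s=ctrl.read_state(); e=s["eef_pos"]; print(e)
loc=lambda p:np.round([(p-e)@ax,(p-e)@tx],1)
zc=e[2]-18.7; zs=e[2]-60.7
r=lambda X,Y:(265+X/6-.4,225+Y/6-.4)
for nm,pt,z in [("ring left",r(199,205),87),("ring right",r(435,205),87),("ring top",r(318,112),87),
  ("shoulder top",r(314,173),zs),("collar bottom top",r(345,228),zc),("hole top",r(317,143),87),("mouth top",r(318,104),95)]:
    print(nm,loc(onz(W,*pt,z)))
E
```

```text
[524.6923805  164.83948039 168.32663294]
ring left [-15.1  -0.3]
ring right [ 8.8 -0.4]
ring top [-3.   9.4]
shoulder top [-3.   9.1]
collar bottom top [-0.  17.2]
hole top [-3.1  6.2]
mouth top [-2.8 12.3]
```

servo_tool:
  commands: [0.012,0.034,0.04,0,1,0.012,0.034,0.08,0,1,0.012,0.034,0.08,0,1]

```text
clock: 8.07
eef_pos: [525.3, 165.3, 166.2]
tool_rot: [-3.141, 0.0, 1.881]
force: [0.8, 0.4, -2.3]
width: 20.8
```

servo_tool:
  commands: [0,0,0.02,0,1,0,0,0.04,0,1]

```text
clock: 8.23
eef_pos: [525.4, 165.3, 165.3]
tool_rot: [3.141, -0.0, 1.881]
force: [-0.1, -0.5, -3.4]
width: 20.6
```

servo_tool:
  commands: [0,0,0.02,0,1,0,0,0.04,0,1]

```text
clock: 8.4
eef_pos: [525.4, 165.3, 164.3]
tool_rot: [3.141, -0.0, 1.881]
force: [-0.1, 0.1, -3.0]
width: 20.6
```

servo_tool:
  commands: [0,0,0.02,0,1,0,0,0.04,0,1]

```text
clock: 8.57
eef_pos: [525.4, 165.3, 163.3]
tool_rot: [3.142, -0.0, 1.881]
force: [0.2, 0.5, -2.8]
width: 20.4
```

servo_tool:
  commands: [0,0,0.02,0,1,0,0,0.04,0,1]

```text
clock: 8.73
eef_pos: [525.3, 165.2, 162.3]
tool_rot: [-3.142, 0.0, 1.881]
force: [0.2, -0.1, -3.3]
width: 20.7
```

servo_tool:
  commands: [0,0,0.02,0,1,0,0,0.04,0,1]

```text
clock: 8.9
eef_pos: [525.4, 165.3, 161.3]
tool_rot: [3.142, 0.0, 1.881]
force: [-0.9, -0.4, -3.4]
width: 20.6
```

servo_tool:
  commands: [0,0,0.02,0,1,0,0,0.03,0,1]

```text
clock: 9.07
eef_pos: [525.3, 165.2, 160.5]
tool_rot: [-3.142, 0.0, 1.881]
force: [0.0, 0.4, -2.8]
width: 20.9
```

servo_tool:
  commands: [0,0,0.02,0,1,0,0,0.02,0,1]

```text
clock: 9.23
eef_pos: [525.3, 165.3, 160.0]
tool_rot: [-3.141, -0.0, 1.881]
force: [0.8, 0.2, -2.5]
width: 20.9
```

servo_tool:
  commands: [0,0,0.02,0,1,0,0,0.03,0,1]

```text
clock: 9.4
eef_pos: [525.4, 165.2, 159.3]
tool_rot: [3.142, 0.0, 1.881]
force: [0.4, -0.7, -3.0]
width: 20.7
```

servo_tool:
  commands: [0,0,0.02,0,1,0,0,0.03,0,1]

```text
clock: 9.57
eef_pos: [525.3, 165.3, 158.5]
tool_rot: [-3.142, -0.0, 1.881]
force: [0.4, 0.4, -3.2]
width: 20.8
```

servo_tool:
  commands: [0,0,0.02,0,1,0,0,0.03,0,1]

```text
clock: 9.73
eef_pos: [525.3, 165.3, 157.8]
tool_rot: [-3.142, 0.0, 1.881]
force: [0.1, 0.1, -3.5]
width: 20.5
```

servo_tool:
  commands: [0,0,0.02,0,1,0,0,0.03,0,1]

```text
clock: 9.9
eef_pos: [525.3, 165.3, 157.0]
tool_rot: [3.142, 0.0, 1.881]
force: [0.0, -0.1, -2.6]
width: 20.6
```

servo_tool:
  commands: [0,0,0.03,0,1,0,0,0.06,0,1]

```text
clock: 10.07
eef_pos: [525.3, 165.2, 155.5]
tool_rot: [3.142, 0.0, 1.881]
force: [-0.1, -0.5, -3.0]
width: 20.8
```

servo_tool:
  commands: [0,0,0.03,0,1,0,0,0.06,0,1]

```text
clock: 10.23
eef_pos: [525.3, 165.2, 154.0]
tool_rot: [-3.141, 0.0, 1.881]
force: [-0.6, -0.7, -3.6]
width: 20.6
```

servo_tool:
  commands: [0,0,0.03,0,1,0,0,0.05,0,1]

```text
clock: 10.4
eef_pos: [525.2, 165.2, 152.7]
tool_rot: [-3.141, 0.0, 1.881]
force: [-1.0, 0.3, -1.4]
width: 20.9
```

servo_tool:
  commands: [0,-0.02,0,0,1,0,-0.04,0,0,1]

```text
clock: 10.57
eef_pos: [524.4, 165.0, 152.8]
tool_rot: [3.141, -0.0, 1.881]
force: [0.8, 0.1, -2.7]
width: 20.9
```

servo_tool:
  commands: [-0.005,-0.02,0,0,1,-0.01,-0.04,0,0,1]

```text
clock: 10.73
eef_pos: [523.6, 164.5, 152.9]
tool_rot: [3.141, -0.0, 1.881]
force: [0.4, 0.5, -2.8]
width: 20.5
```

servo_tool:
  commands: [-0.005,-0.02,0,0,1,-0.01,-0.04,0,0,1]

```text
clock: 10.9
eef_pos: [523.3, 164.3, 153.0]
tool_rot: [3.14, -0.0, 1.881]
force: [1.8, 1.2, -3.1]
width: 20.5
```

servo_tool:
  commands: [-0.005,-0.02,0,0,1,-0.01,-0.04,0,0,1]

```text
clock: 11.07
eef_pos: [522.7, 163.8, 153.1]
tool_rot: [3.139, -0.0, 1.881]
force: [2.8, 1.3, -2.8]
width: 20.4
```

servo_tool:
  commands: [0,-0.01,0.03,0,1,0,-0.02,0.05,0,1]

```text
clock: 11.23
eef_pos: [522.3, 163.7, 152.1]
tool_rot: [3.139, -0.0, 1.881]
force: [2.9, 1.8, -1.1]
width: 20.6
```

Run:
```python
from loc import *
W=ctrl.get_image("wrist"); S=ctrl.get_image("scene")
for i in range(2):
    T=ctrl.get_image("top");s=ctrl.read_state();print(s["clock"],s["eef_pos"],s["force"],s["torque"],s["tool_rot"])
cv2.imwrite("pics/c13.png",cv2.resize(S["img"][135:225,320:420],None,fx=8,fy=8,interpolation=cv2.INTER_CUBIC))
cv2.imwrite("pics/c14.png",cv2.resize(cv2.convertScaleAbs(W["img"],alpha=1.6)[225:325,265:385],None,fx=6,fy=6,interpolation=cv2.INTER_CUBIC))
```

```text
11.3833 [521.91906898 163.47941211 151.92698875] [ 3.05252159  1.0919517  -0.83811874] [ 0.3920877  -0.77839646  0.01881874] [ 3.14005865e+00 -1.26441697e-04  1.88128557e+00]
11.4333 [521.81511438 163.40631765 151.89505095] [ 2.22737221  1.67999013 -0.69284889] [ 0.35534949 -0.78666979  0.03673466] [ 3.14031355e+00 -7.58458219e-05  1.88125327e+00]
```

View pics/c13.png

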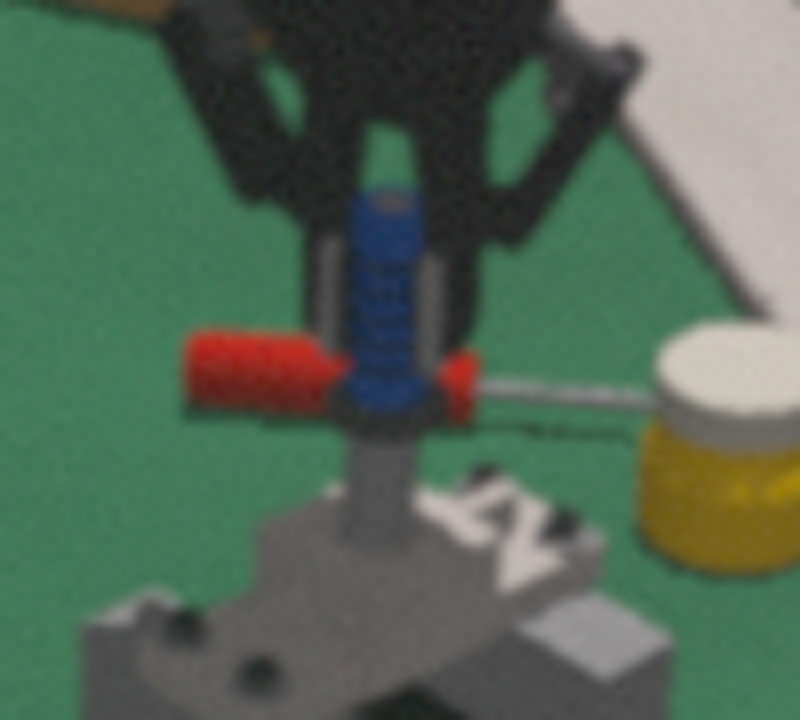

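View pics/c14.png

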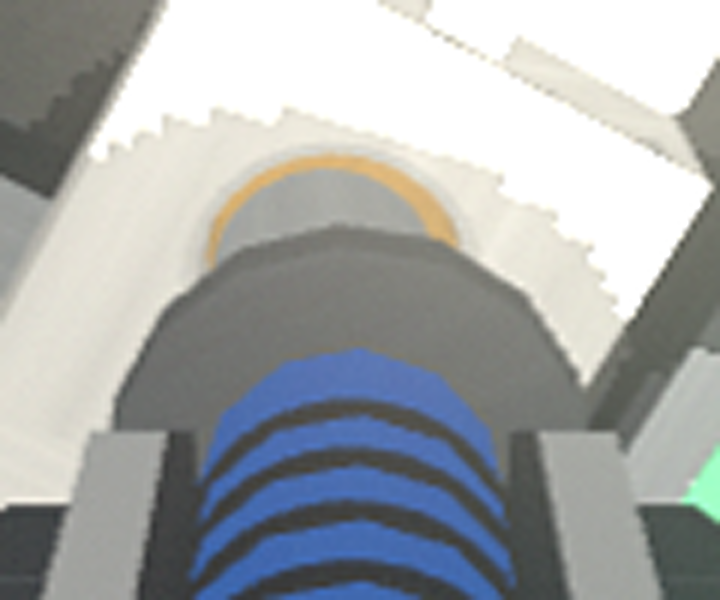

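servo_tool:
  commands: [0,-0.02,0.0,0,1,0,-0.04,0.0,0,1,0,-0.04,0,0,1]

```text
clock: 11.68
eef_pos: [520.6, 162.6, 151.7]
tool_rot: [3.141, 0.0, 1.881]
force: [3.8, 0.7, -1.2]
width: 20.6
```

servo_tool:
  commands: [0,-0.01,0.02,0,1,0,-0.015,0.04,0,1]

```text
clock: 11.85
eef_pos: [520.2, 162.6, 150.6]
tool_rot: [3.141, 0.0, 1.881]
force: [3.3, 0.0, -0.8]
width: 20.2
```

servo_tool:
  commands: [0,0,0.02,0,1,0,0,0.04,0,1]

```text
clock: 12.02
eef_pos: [520.2, 162.6, 149.6]
tool_rot: [3.141, 0.0, 1.881]
force: [3.7, 0.4, 0.5]
width: 20.8
```

servo_tool:
  commands: [0,0,0.02,0,1,0,0,0.04,0,1]

```text
clock: 12.18
eef_pos: [520.1, 162.7, 148.5]
tool_rot: [3.141, 0.0, 1.881]
force: [3.1, 0.2, 0.1]
width: 20.4
```

servo_tool:
  commands: [0,0,0.02,0,1,0,0,0.02,0,1]

```text
clock: 12.35
eef_pos: [520.0, 162.7, 148.0]
tool_rot: [-3.142, 0.0, 1.881]
force: [3.6, -0.1, -0.3]
width: 20.5
```

Run:
```python
from loc import *
W=ctrl.get_image("wrist"); S=ctrl.get_image("scene")
for i in range(2):
    T=ctrl.get_image("top");s=ctrl.read_state();print(s["clock"],s["eef_pos"],s["force"],s["torque"],s["tool_rot"])
cv2.imwrite("pics/c15.png",cv2.resize(S["img"][135:225,320:420],None,fx=8,fy=8,interpolation=cv2.INTER_CUBIC))
cv2.imwrite("pics/c16.png",cv2.resize(cv2.convertScaleAbs(W["img"],alpha=1.6)[225:325,265:385],None,fx=6,fy=6,interpolation=cv2.INTER_CUBIC))
```

```text
12.5 [519.96483868 162.63817416 147.99560798] [ 3.6082906   0.73836339 -1.81086635] [ 0.05114802 -1.11476805 -0.00984024] [-3.14145692e+00  1.21828553e-04  1.88115462e+00]
12.55 [519.97580527 162.61828537 148.00338141] [ 3.64095672  0.05657512 -1.36738896] [ 0.04499779 -1.12137375 -0.014429  ] [-3.14149547e+00  1.20901560e-04  1.88114270e+00]
```

View pics/c15.png

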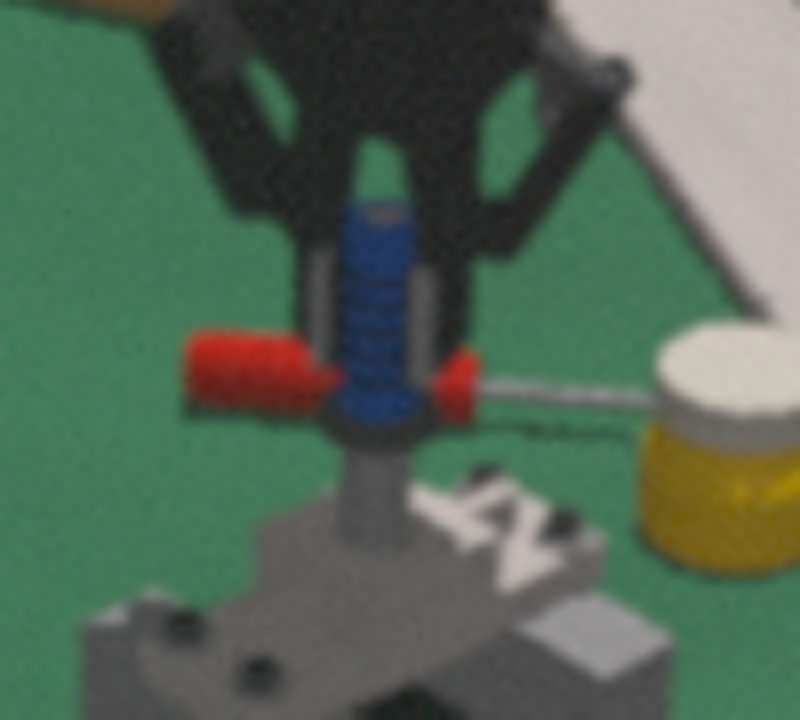

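View pics/c16.png

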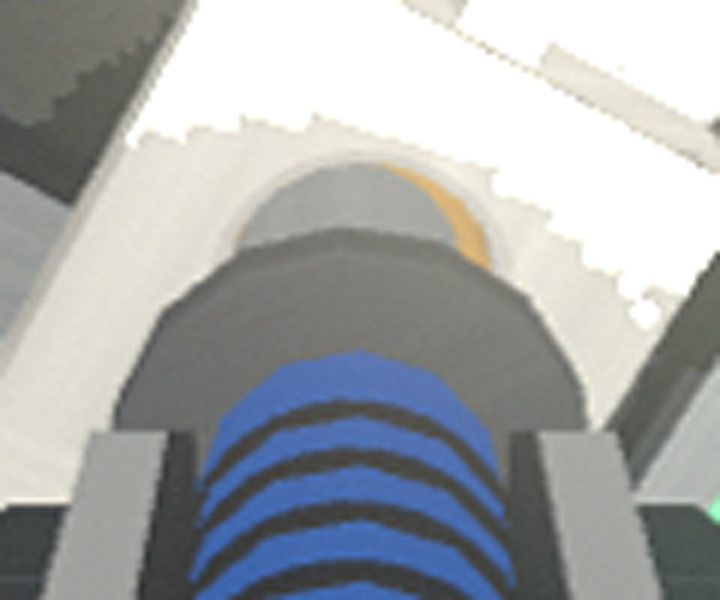

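servo_tool:
  commands: [0,0.03,0,0,1,0,0.05,0,0,1,0,0.05,0,0,1]

```text
clock: 12.8
eef_pos: [520.3, 162.8, 147.7]
tool_rot: [-3.14, 0.0, 1.881]
force: [1.3, 0.6, -2.3]
width: 20.3
```

Run:
```python
from loc import *
W=ctrl.get_image("wrist"); S=ctrl.get_image("scene")
for i in range(2):
    T=ctrl.get_image("top");s=ctrl.read_state();print(s["clock"],s["eef_pos"],s["force"],s["torque"],s["tool_rot"])
cv2.imwrite("pics/c17.png",cv2.resize(cv2.convertScaleAbs(W["img"],alpha=1.6)[225:325,265:385],None,fx=6,fy=6,interpolation=cv2.INTER_CUBIC))
```

```text
12.95 [520.38658744 162.80122268 147.74597777] [ 1.20937976 -0.72705305 -2.81869107] [-0.13698635 -0.4625292  -0.01835123] [-3.13982622e+00  1.94821842e-04  1.88120771e+00]
13.0 [520.37174703 162.82208358 147.75467055] [ 3.03951174 -0.14356973 -2.06838697] [-0.13668773 -0.42652531 -0.00841024] [-3.13983241e+00  2.33497279e-04  1.88131551e+00]
```

View pics/c17.png

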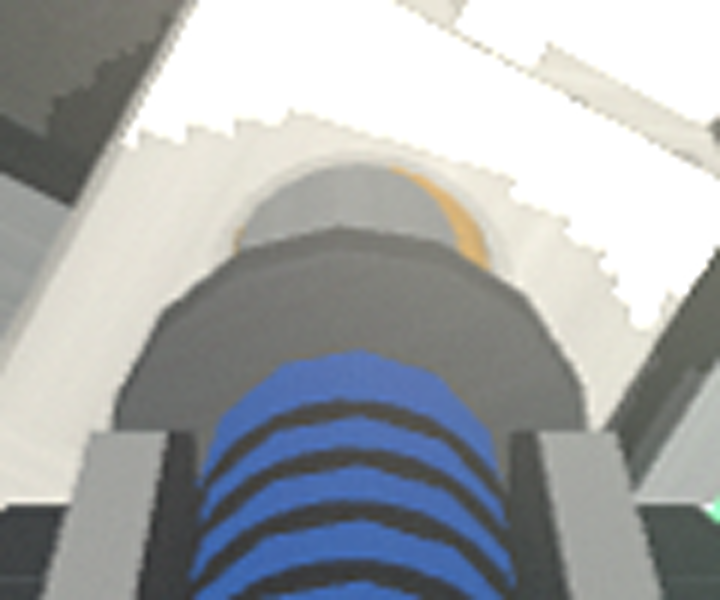

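servo_tool:
  commands: [0,0.03,0,0,1,0,0.05,0,0,1,0,0.05,0,0,1]

```text
clock: 13.25
eef_pos: [521.5, 163.6, 147.7]
tool_rot: [-3.14, -0.0, 1.881]
force: [-0.0, -0.0, -3.5]
width: 20.6
```

Run:
```python
from loc import *
W=ctrl.get_image("wrist"); S=ctrl.get_image("scene")
for i in range(2):
    T=ctrl.get_image("top");s=ctrl.read_state();print(s["clock"],s["eef_pos"],s["force"],s["torque"],s["tool_rot"])
cv2.imwrite("pics/c18.png",cv2.resize(cv2.convertScaleAbs(W["img"],alpha=1.6)[225:325,265:385],None,fx=6,fy=6,interpolation=cv2.INTER_CUBIC))
cv2.imwrite("pics/c18s.png",cv2.resize(S["img"][135:225,320:420],None,fx=8,fy=8,interpolation=cv2.INTER_CUBIC))
```

```text
13.4 [521.84567871 163.54980244 147.86784991] [-0.2736259  -0.41190043 -2.24918286] [ 0.02759981 -0.0050004  -0.04241413] [-3.14060242e+00 -1.27859953e-04  1.88139674e+00]
13.45 [521.96913369 163.51571503 147.92053242] [-0.41882348 -0.03834107 -2.69293415] [-0.00028088 -0.01736935 -0.04061333] [-3.14083475e+00 -7.60163497e-05  1.88138815e+00]
```

View pics/c18.png

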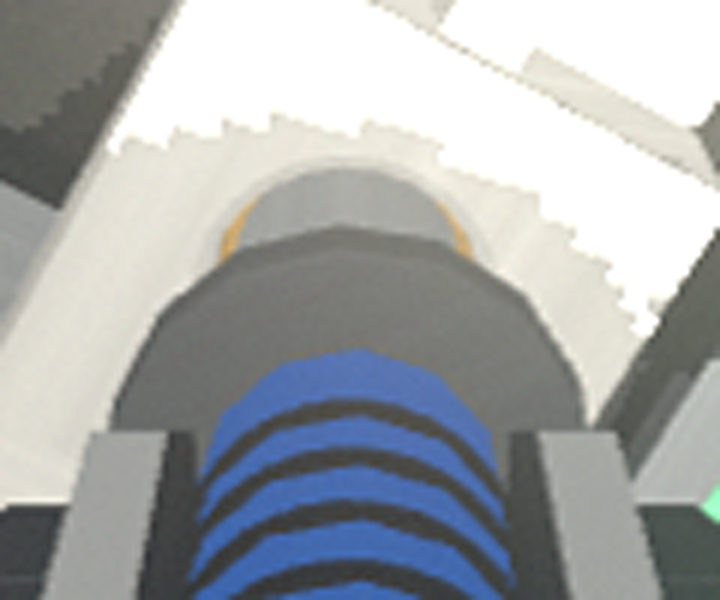

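View pics/c18s.png

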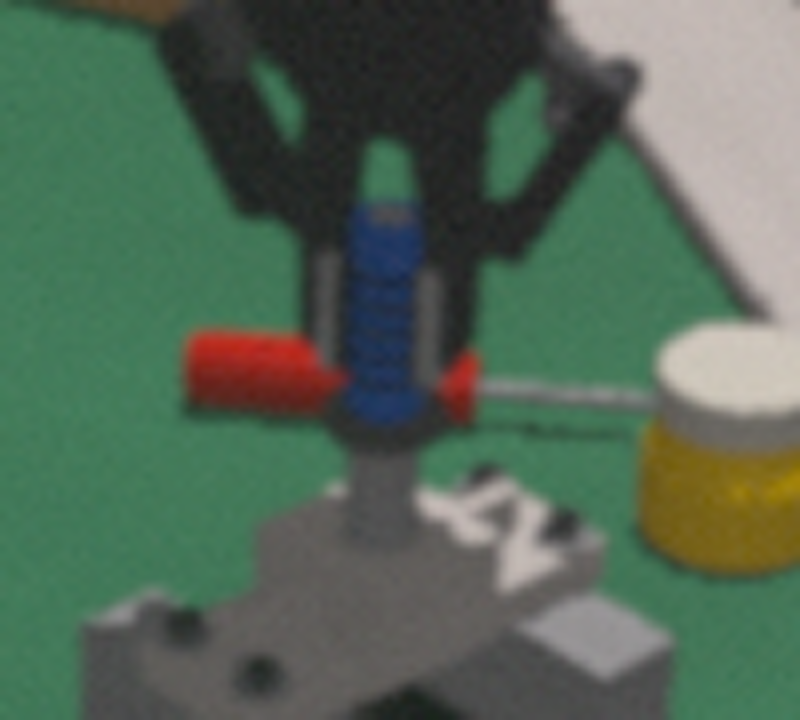

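servo_tool:
  commands: [0,0,0.015,0,1,0,0,0.03,0,1,0,0,0.045,0,1]

```text
clock: 13.7
eef_pos: [522.3, 163.5, 146.9]
tool_rot: [-3.141, 0.0, 1.881]
force: [-0.7, -0.3, -3.2]
width: 20.5
```

servo_tool:
  commands: [0,0,0.01,0,1,0,0,0.02,0,1,0,0,0.03,0,1]

```text
clock: 13.95
eef_pos: [522.4, 163.5, 146.3]
tool_rot: [3.142, 0.0, 1.881]
force: [-0.3, -0.6, 0.0]
width: 20.5
```

servo_tool:
  commands: [0,0,0.01,0,1,0,0,0.02,0,1,0,0,0.03,0,1]

```text
clock: 14.2
eef_pos: [522.6, 163.6, 146.0]
tool_rot: [3.141, 0.0, 1.881]
force: [-1.8, -1.1, 6.0]
width: 20.7
```

servo_tool:
  commands: [0,0,0.01,0,1,0,0,0.02,0,1,0,0,0.03,0,1]

```text
clock: 14.45
eef_pos: [522.8, 163.7, 145.6]
tool_rot: [3.14, 0.0, 1.881]
force: [-1.9, -0.4, 7.7]
width: 20.5
```

servo_tool:
  commands: [0,-0.01,0.01,0,1,0,-0.02,0.02,0,1,0,-0.02,0.03,0,1]

```text
clock: 14.7
eef_pos: [522.7, 163.7, 145.1]
tool_rot: [3.139, 0.0, 1.881]
force: [-1.2, -0.9, 8.1]
width: 20.6
```

servo_tool:
  commands: [0,0,0.01,0,1,0,0,0.02,0,1,0,0,0.03,0,1]

```text
clock: 14.95
eef_pos: [522.7, 163.7, 144.4]
tool_rot: [3.139, 0.0, 1.881]
force: [-1.6, -0.9, 8.5]
width: 20.6
```

servo_tool:
  commands: [0,0,0.01,0,1,0,0,0.02,0,1,0,0,0.03,0,1]

```text
clock: 15.2
eef_pos: [522.7, 163.8, 143.7]
tool_rot: [3.139, 0.0, 1.881]
force: [-2.1, -0.2, 8.6]
width: 20.1
```

servo_tool:
  commands: [0,-0.01,0.015,0,1,0,-0.02,0.03,0,1,0,-0.02,0.045,0,1,0,-0.02,0.06,0,1,0,-0.02,0.075,0,1,0,-0.02,0.09,0,1]

```text
clock: 15.7
eef_pos: [522.6, 163.7, 141.5]
tool_rot: [3.139, 0.0, 1.881]
force: [-1.3, 0.3, 7.6]
width: 20.9
```

servo_tool:
  commands: [0,0,0.015,0,1,0,0,0.03,0,1,0,0,0.045,0,1,0,0,0.06,0,1,0,0,0.075,0,1,0,0,0.09,0,1,0,0,0.105,0,1,0,0,0.12,0,1]

```text
clock: 16.37
eef_pos: [522.6, 163.7, 138.5]
tool_rot: [3.139, 0.0, 1.881]
force: [-0.9, -1.1, 8.7]
width: 20.7
```

servo_tool:
  commands: [0,0,0.015,0,1,0,0,0.03,0,1,0,0,0.045,0,1,0,0,0.06,0,1,0,0,0.075,0,1,0,0,0.09,0,1,0,0,0.105,0,1,0,0,0.12,0,1]

```text
clock: 17.03
eef_pos: [522.6, 163.7, 135.5]
tool_rot: [3.139, 0.0, 1.881]
force: [-1.2, -0.8, 8.1]
width: 20.6
```

servo_tool:
  commands: [0,0,0.015,0,1,0,0,0.03,0,1,0,0,0.045,0,1,0,0,0.06,0,1,0,0,0.075,0,1,0,0,0.09,0,1,0,0,0.105,0,1,0,0,0.12,0,1,0,0,0.135,0,1,0,0,0.15,0,1]

```text
clock: 17.87
eef_pos: [522.6, 163.7, 131.7]
tool_rot: [3.139, 0.0, 1.881]
force: [-1.0, -0.4, 8.9]
width: 20.5
```

servo_tool:
  commands: [0,0,0.015,0,1,0,0,0.03,0,1,0,0,0.045,0,1,0,0,0.06,0,1,0,0,0.075,0,1,0,0,0.09,0,1,0,0,0.105,0,1,0,0,0.12,0,1,0,0,0.135,0,1,0,0,0.15,0,1]

```text
clock: 18.7
eef_pos: [522.6, 163.7, 127.9]
tool_rot: [3.139, 0.0, 1.881]
force: [-0.9, 0.0, 8.8]
width: 20.5
```

servo_tool:
  commands: [0,0,0.015,0,1,0,0,0.03,0,1,0,0,0.045,0,1,0,0,0.06,0,1,0,0,0.075,0,1,0,0,0.09,0,1,0,0,0.105,0,1,0,0,0.12,0,1,0,0,0.135,0,1,0,0,0.15,0,1]

```text
clock: 19.53
eef_pos: [522.6, 163.7, 124.0]
tool_rot: [3.139, 0.0, 1.881]
force: [-0.5, -1.1, 7.3]
width: 20.6
```

servo_tool:
  commands: [0,0,0.015,0,1,0,0,0.03,0,1,0,0,0.045,0,1,0,0,0.06,0,1,0,0,0.075,0,1]

```text
clock: 19.95
eef_pos: [521.3, 163.2, 120.7]
tool_rot: [-3.141, -0.0, 1.881]
force: [-0.4, 0.1, -2.5]
width: 21.1
```

servo_tool:
  commands: [0,0,0.015,0,1,0,0,0.03,0,1,0,0,0.045,0,1,0,0,0.06,0,1]

```text
clock: 20.28
eef_pos: [521.3, 163.2, 119.4]
tool_rot: [-3.141, -0.0, 1.881]
force: [0.4, -1.0, -2.3]
width: 20.8
```

Run:
```python
from loc import *
S=ctrl.get_image("scene");W=ctrl.get_image("wrist")
s=ctrl.read_state();print(s["clock"],s["eef_pos"],s["force"],s["torque"],s["tool_rot"])
cv2.imwrite("pics/c19.png",cv2.resize(cv2.convertScaleAbs(S["img"][155:265,310:420],alpha=1.8),None,fx=5,fy=5,interpolation=cv2.INTER_CUBIC))
```

```text
20.3833 [521.34135695 163.21168199 119.42823788] [ 0.62937852  0.26157491 -3.58516895] [0.0159659  0.01092205 0.05153748] [-3.14141889e+00 -4.82245512e-05  1.88123112e+00]
```

View pics/c19.png

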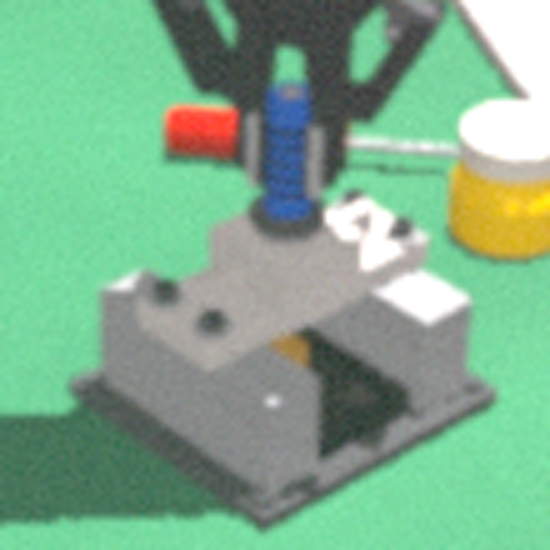

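Run:
```python
from loc import *
S=ctrl.get_image("scene")
for z in (11,21,31,41,51,60): print(z,proj(S,[522,163.5,z]))
cv2.imwrite("pics/c20.png",cv2.resize(cv2.convertScaleAbs(S["img"][200:250,340:400],alpha=2.5),None,fx=12,fy=12,interpolation=cv2.INTER_CUBIC))
```

```text
11 [366.58279153 230.29053035]
21 [366.67789358 226.86043532]
31 [366.773917  223.3971092]
41 [366.87087523 219.90006673]
51 [366.96878198 216.36881313]
60 [367.05772061 213.16101762]
```

View pics/c20.png

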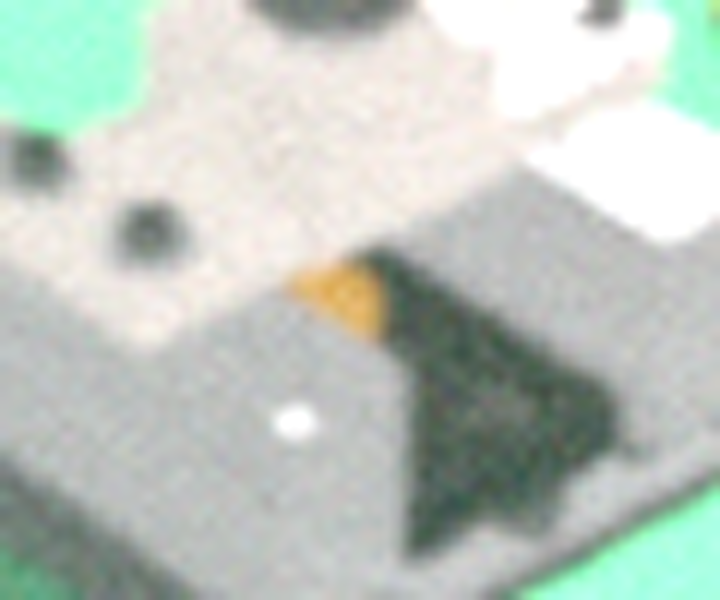

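servo_tool:
  commands: [0,0,-0.2,0,1,0,0,-0.6,0,1,0,0,-1.2,0,1,0,0,-2,0,1,0,0,-2.8,0,1,0,0,-3.6,0,1,0,0,-4.3,0,1,0,0,-4.7,0,1,0,0,-4.7,0,1]

```text
clock: 21.18
eef_pos: [522.8, 163.9, 240.0]
tool_rot: [3.136, -0.0, 1.881]
force: [0.3, -0.2, -3.8]
width: 20.4
```

Run:
```python
from loc import *
S=ctrl.get_image("scene");W=ctrl.get_image("wrist");s=ctrl.read_state();e=s["eef_pos"];print(s["clock"],e,s["force"],s["tool_rot"])
cv2.imwrite("pics/c21.png",cv2.resize(cv2.convertScaleAbs(S["img"][115:265,300:440],alpha=1.5),None,fx=4,fy=4,interpolation=cv2.INTER_CUBIC))
cv2.imwrite("pics/w21.png",W["img"])
d=np.array([511.6,-317.4])-e[:2]; print("to stand, units",(d@tx[:2])/25,(d@ax[:2])/25)
```

```text
21.2833 [521.15351289 162.98813731 237.09250068] [-0.61904287  0.0996658  -2.92220368] [3.14158135e+00 2.53632596e-04 1.88112296e+00]
to stand, units -18.15626546451886 -6.262964097153698
```

View pics/c21.png

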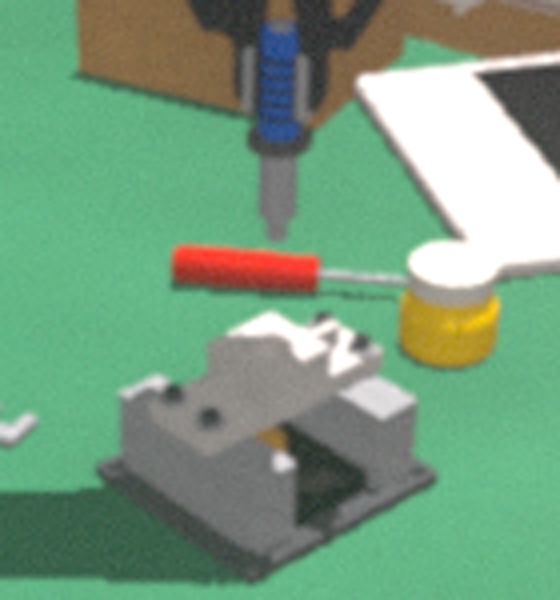

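View pics/w21.png

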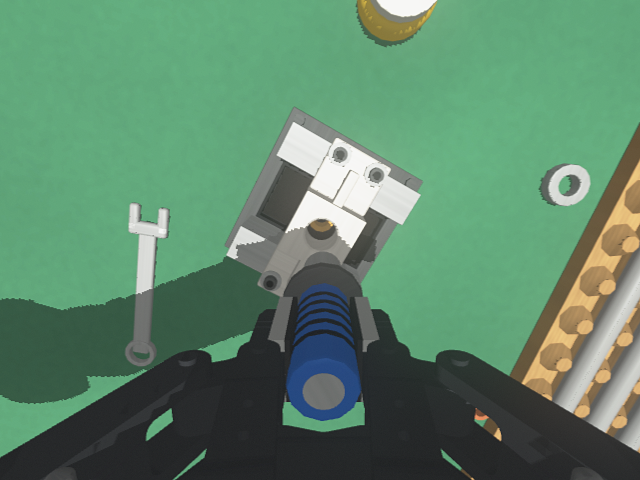

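servo_tool:
  commands: [-0.3,-0.1,0,0,1,-0.9,-0.31,0,0,1,-1.8,-0.62,0,0,1,-2.8,-0.97,0,0,1,-3.8,-1.31,0,0,1,-4.8,-1.66,0,0,1,-5.8,-2.0,0,0,1,-6.8,-2.35,0,0,1,-7.8,-2.69,0,0,1,-8.8,-3.03,0,0,1]

```text
clock: 22.12
eef_pos: [515.1, -71.4, 235.8]
tool_rot: [-3.139, -0.001, 1.881]
force: [-0.1, -0.6, -2.3]
width: 21.0
```

servo_tool:
  commands: [-1,-0.35,0,0,1,-2,-0.69,0,0,1,-3,-1.04,0,0,1,-4,-1.38,0,0,1,-5,-1.73,0,0,1,-6,-2.07,0,0,1,-7,-2.42,0,0,1,-8,-2.76,0,0,1,-8.8,-3.04,0,0,1,-9.36,-3.23,0,0,1]

```text
clock: 22.95
eef_pos: [509.0, -320.1, 235.3]
tool_rot: [-3.139, -0.001, 1.878]
force: [0.3, 0.2, -3.2]
width: 20.7
```

servo_tool:
  commands: [0,0,0,0,1,0,0,0,0,1,0,0,0,0,1,0,0,0,0,1]

```text
clock: 23.28
eef_pos: [511.4, -314.8, 236.9]
tool_rot: [3.141, -0.001, 1.884]
force: [0.2, 1.4, -2.8]
width: 20.6
```

Run:
```python
from loc import *
for i in range(4): W=ctrl.get_image("wrist")
S=ctrl.get_image("scene");s=ctrl.read_state();e=s["eef_pos"];print(s["clock"],e,s["force"],s["tool_rot"])
cv2.imwrite("pics/w22.png",cv2.convertScaleAbs(W["img"],alpha=1.5))
cv2.imwrite("pics/c22.png",cv2.resize(cv2.convertScaleAbs(S["img"][200:400,110:310],alpha=1.3),None,fx=3,fy=3,interpolation=cv2.INTER_CUBIC))
d=np.array([511.4,-317.5])-e[:2]; print("to stand, units",(d@tx[:2])/25,(d@ax[:2])/25)
```

```text
23.5333 [ 511.27814937 -316.21102096  237.22981325] [ 0.1713466  -0.18923571 -3.42013562] [3.14144611e+00 1.10682824e-05 1.88232594e+00]
to stand, units -0.0505339625848791 -0.011188590779670982
```

View pics/w22.png

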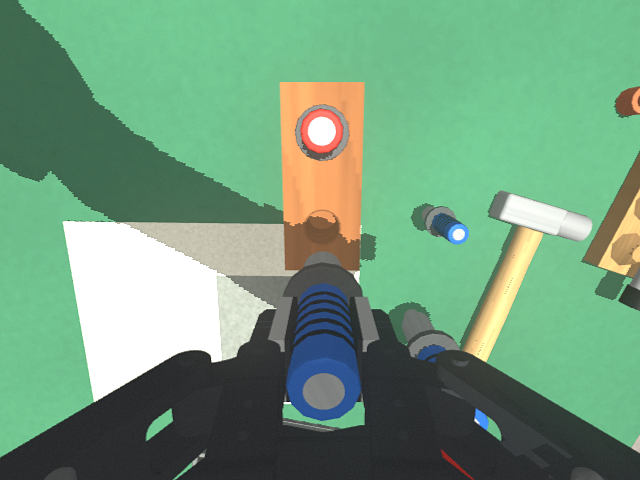

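View pics/c22.png

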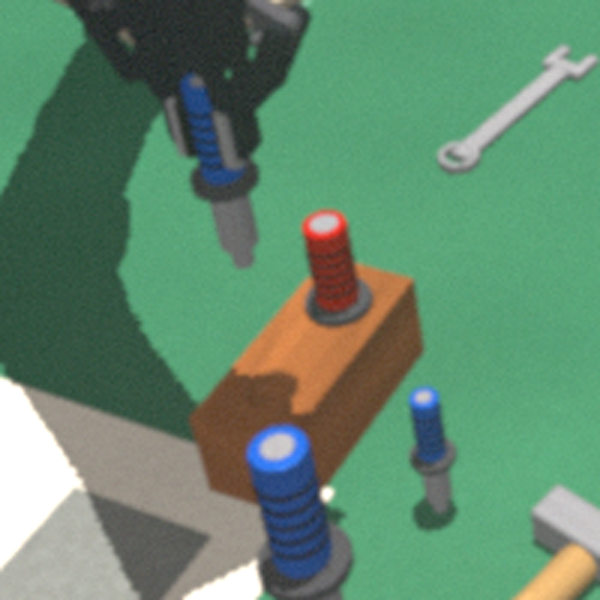

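servo_tool:
  commands: [-0.05,0,0.5,0,1,-0.05,0,1.3,0,1,-0.05,0,2.3,0,1,-0.05,0,3.2,0,1,-0.05,0,4,0,1,-0.05,0,4.7,0,1,-0.05,0,5.3,0,1,-0.05,0,5.7,0,1,-0.05,0,5.9,0,1,-0.05,0,5.9,0,1]

```text
clock: 24.37
eef_pos: [511.1, -317.7, 88.8]
tool_rot: [-3.141, -0.001, 1.881]
force: [-0.2, 0.2, -2.7]
width: 20.7
```

servo_tool:
  commands: [0,0,0.06,0,1,0,0,0.12,0,1,0,0,0.18,0,1,0,0,0.18,0,1]

```text
clock: 24.7
eef_pos: [511.6, -318.3, 85.5]
tool_rot: [3.141, 0.001, 1.881]
force: [-0.9, 0.7, -3.5]
width: 20.3
```

servo_tool:
  commands: [0,0,0.03,0,1,0,0,0.05,0,1,0,0,0.05,0,1]

```text
clock: 24.95
eef_pos: [511.4, -318.2, 83.9]
tool_rot: [3.142, 0.0, 1.881]
force: [-0.1, 0.9, -2.3]
width: 20.6
```

servo_tool:
  commands: [0.02,0,0.02,0,1,0.02,0,0.04,0,1,0.02,0,0.04,0,1]

```text
clock: 25.2
eef_pos: [511.3, -317.5, 82.8]
tool_rot: [3.142, -0.0, 1.881]
force: [-0.1, 0.0, -3.5]
width: 20.3
```

servo_tool:
  commands: [0,0,0.02,0,1,0,0,0.03,0,1,0,0,0.03,0,1]

```text
clock: 25.45
eef_pos: [511.3, -317.6, 82.7]
tool_rot: [3.142, 0.0, 1.881]
force: [-1.7, 1.8, 4.6]
width: 20.5
```

servo_tool:
  commands: [0,0,0,0,0.5,0,0,0,0,0,0,0,0,0,0,0,0,0,0,0,0,0,0,0,0,0,0,0,0,0,0,0,0,0,0]

```text
clock: 26.03
eef_pos: [511.3, -317.6, 82.0]
tool_rot: [3.142, -0.0, 1.881]
force: [-0.6, 0.0, -0.2]
width: 85.3
```

servo_tool:
  commands: [0,0,-0.5,0,0,0,0,-1.2,0,0,0,0,-2.2,0,0,0,0,-3.4,0,0,0,0,-4.6,0,0,0,0,-5.6,0,0,0,0,-6.2,0,0,0,0,-6.2,0,0]

```text
clock: 26.7
eef_pos: [513.6, -318.5, 242.0]
tool_rot: [3.136, 0.006, 1.881]
force: [1.0, -0.6, -0.3]
width: 85.4
```

servo_tool:
  commands: [-1.5,-1,0,0,0,-3,-2,0,0,0,-4.5,-3,0,0,0,-6,-4,0,0,0,-6,-4,0,0,0,-6,-4,0,0,0,-6,-4,0,0,0,-6,-4,0,0,0]

```text
clock: 27.37
eef_pos: [462.7, -488.9, 236.7]
tool_rot: [3.141, -0.002, 1.883]
force: [1.4, 0.2, -0.5]
width: 85.4
```

Run:
```python
from loc import *
s=ctrl.read_state();print(s["clock"],s["eef_pos"],s["force"],s["qd"].round(3))
S=ctrl.get_image("scene");T=ctrl.get_image("top")
cv2.imwrite("pics/s23.png",S["img"]);cv2.imwrite("pics/t23.png",T["img"])
```

```text
27.3667 [ 462.71386733 -488.87555378  236.68898208] [ 1.42782403  0.18010699 -0.49596613] [-0.021 -0.009 -0.01   0.003  0.004  0.001  0.001]
```

View pics/s23.png

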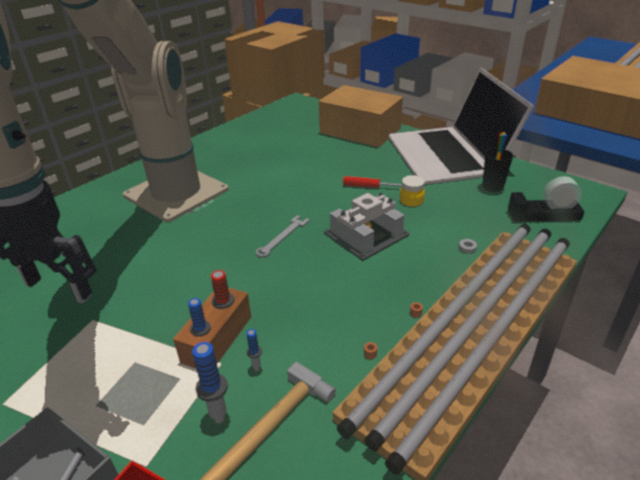

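View pics/t23.png

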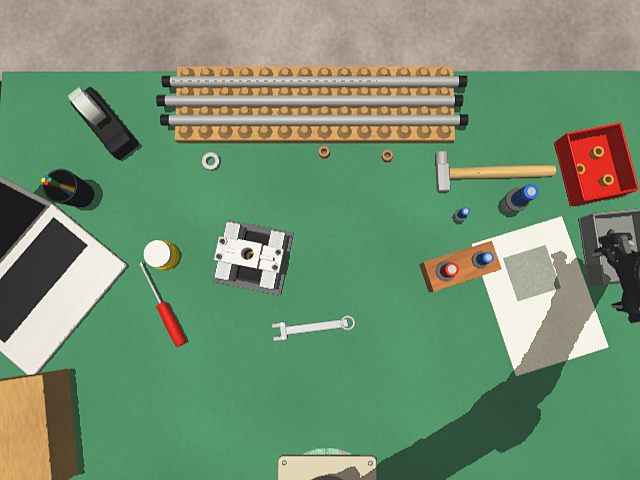

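Run:
```python
from loc import *
T=cv2.imread("pics/t23.png");T0=cv2.imread("pics/top0.png")
for n,(x,y,w,h) in {"stand":(415,235,95,60),"spanner":(265,310,95,35),"bushes":(310,140,90,30),"jar/sd":(135,230,60,120),"mallet":(430,145,130,50)}.items():
    d=np.abs(T[y:y+h,x:x+w].astype(int)-T0[y:y+h,x:x+w]).max(2); print(n,(d>40).sum())
def c(im,lo,hi,x,y,w,h):
    m=cv2.inRange(cv2.cvtColor(im[y:y+h,x:x+w],cv2.COLOR_BGR2HSV),lo,hi);M=cv2.moments(m);return M["m10"]/M["m00"]+x,M["m01"]/M["m00"]+y
for im in(T0,T): print("blue",c(im,(100,120,120),(130,255,255),465,240,40,40),"red",c(im,(0,150,120),(8,255,255),435,250,30,40))
S=ctrl.get_image("scene");S0=cv2.imread("pics/scene0.png")
for im in(S0,S["img"]): print(c(im,(100,120,50),(130,255,255),180,290,30,43))
cv2.imwrite("pics/c24.png",np.hstack([cv2.resize(cv2.convertScaleAbs(S["img"][200:250,340:400],alpha=2),None,fx=6,fy=6),cv2.resize(T[235:265,230:270],None,fx=10,fy=10)]))
```

```text
stand 18
spanner 0
bushes 0
jar/sd 0
mallet 0
blue (487.7543859649123, 257.5263157894737) red (451.05194805194805, 268.8961038961039)
blue (487.75409836065575, 256.95081967213116) red (451.0394736842105, 268.9605263157895)
(196.36610169491524, 314.4305084745763)
(196.56521739130434, 314.66220735785953)
```

View pics/c24.png

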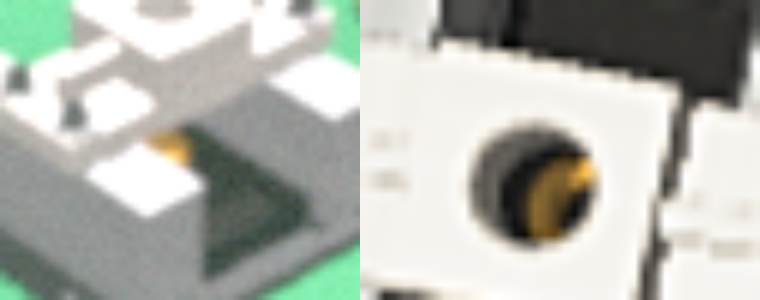

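Bush lies in the tray, the blue driver stands where it started (within about 1 px in both views), and nothing else has moved. I'm handing the job in.

Run:
```python
from cell import ctrl
print(ctrl.finish_job())
```

```text
the job is handed in; nothing more can be done
None
```

The job is done and handed in at about 27 s on the robot's clock; no verdict was reported.

**What I did:**
- I took the blue driver from the stand and measured the drift's lean in the wrist and scene views: the tip was about 4.4 mm off the handle's axis.
- I placed the tip over the bush's hole and let the pilot in with almost no force. Moving the handle over the bore then straightened the drift.
- I pushed the bush down at about 11 N, well under the 25 N limit in every reading. It dropped when the shoulder was near the housing's underside.
- I put the driver back in its own hole until its collar touched down at the height where I had gripped it, then let go and backed away.

**Last checks:**
- **Bush:** it shows on the tray floor in the scene view and, from above, through the empty bore.
- **Blue and red drivers:** both are within about 1 pixel of their starting places (blue checked in two views, red from above).
- **Other things:** the spanner, new bushes, jar, screwdriver and mallet show no change in the top view. I checked the shaft collar only by eye.

**What disagreed:**
- While straightening the drift I overshot the handle by about 1.5 mm, with about 4 N sideways. I corrected this before pushing.
- The measured tool position wandered by 1 to 2 mm between readings, so I lined up by the pictures and the force instead.

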